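# Fit the double lid on the fence-post tin and hold up its outer lid

## Task

Tip the loose cover on the fence-post tin well up by its tab while the opposite edge still rests on the rim, then lift it off and lay it gently, flat, on the round cork mat. Next pick up the double lid as a nested pair by the inner lid's tall centre knob, lower it onto the tin until the inner lid is fully home with the outer lid still on it, and let go of the knob. Last, lift the outer lid alone straight up by its collar, leaving the inner lid seated and undisturbed, and finish still holding the outer lid level about 10 cm above where it sat; do not push the tin or the other things on the bench about.

Things in the scene. Friction and masses are not known exactly. Their poses are not given: they have to be found in the camera images.
- tin: round steel tin, open at the top, small fence posts lying low inside (below 40 mm); outer diameter 90 mm, mouth 84 mm, rim 60 mm above the bench, loose, about 0.5 kg. Origin: centre of its underside, z up. At the start the cover sits on it
- cover: loose flat aluminium cover, about 90 g, resting on the tin's rim by its weight: disc of diameter 96 mm, 4 mm thick (5 to 9 mm above the origin), below it a locating boss of diameter 74 mm, 5 mm deep, loose in the mouth; one upright tab on top near the edge. Origin: centre of the boss's underside, x towards the tab; 55 mm above the bench on the tin, 4 mm when flat on the mat
- cover_tab (a point): centre of the top of the cover's tab, 36 mm along x and 37 mm above the cover's origin. The tab is an upright block 24 mm along the cover's x (radial), 10 mm thick along its y, standing 28 mm above the disc. At the start it points away from the robot (+x), within about 45 degrees either side
- cover_heel (a point): lower edge of the cover's disc on the far side from the tab, 48 mm along -x and 5 mm above the cover's origin: the edge it tips about
- inner_lid: inner lid of the double lid, aluminium, about 130 g: plug 12 mm deep (diameter 76 mm, tapering to 68 mm below), above it a flange of diameter 93 mm (12 to 16 mm above the origin) and a tall centre knob. Origin: centre of the plug's underside, z up; at the start it stands on the bench. Fully home, the flange lies on the tin's rim and the origin is 48 mm above the bench
- knob_top (a point): centre of the top of the inner lid's knob, 68 mm above the inner lid's origin: plain round upright knob, diameter 16 mm, whose upper 28 mm stand clear above the outer lid's collar. Lifting the inner lid by it carries the outer lid too
- outer_lid: outer lid, aluminium, about 140 g, resting loosely on the inner lid's flange: ring-shaped top plate of diameter 105 mm (12 to 16 mm above the origin), skirt down to the origin's level (99 mm inside, flared to 109 mm outside at the bottom), collar in the middle. Origin: centre of the skirt's lower edge, z up; nested, it is 4 mm above the inner lid's origin
- collar_top (a point): centre of the top of the outer lid's collar, 36 mm above the outer lid's origin: upright round collar, outer diameter 46 mm, inner 38 mm, standing 20 mm above the top plate; the inner lid's knob passes up freely through it
- mat: round cork mat fixed on the bench, diameter 150 mm, 4 mm thick. Origin: centre of its underside
- file: bystander: small steel file with round wooden handle, about 175 mm long, up to 16 mm high, lying along x between the places of the task's things; origin near its middle
- gauge: bystander: flat aluminium track gauge 90 x 16 x 9 mm lying along x between the places of the task's things; origin at its middle
- loco: bystander: grey plastic locomotive shell 170 x 42 x 50 mm, behind the task's things; origin at its middle
- glue: bystander: white glue bottle, diameter 38 mm, 85 mm high, behind the task's things
- screwdriver: bystander: screwdriver 150 mm long, lying to the left of the task's things
There are look-alikes about, which are no part of the job. Leave any orange look-alike of the cover alone.

How it is judged:
By the outcome, as a careful person would: the job done as asked, in the order asked, and still so for the second after the job is handed in, while the arm keeps its last pose, push and grip.
It also fails if it takes over 64 s, if anything falls off the work surface, if the arm or the gripper's body presses on something with over 40 N, if the wrist force passes 120 N, or if a joint passes its speed limit or range.

## Robot

A 6-joint arm with a two-finger parallel gripper is mounted at the origin on the work surface. World frame = base frame: x ahead of the robot, y to its left, z up, the work surface at z = 0. Lengths are in m, angles in rad, forces in N, time in s.
With the tool pointing down it reaches from about 0.4 to 0.825 m from the base axis. Payload 7 kg.
Tool frame: the origin (TCP) lies at the very end of the fingers, on their centre line; the grasp point (between the pads) lies 19 mm behind it; z points along the fingers, y is the line along which they close (so a half turn about z gives the same grasp; the last joint's range is limited). The gripper opens to 88 mm and grips with 3 to 60 N. Pads are 19 mm wide; open, the fingers measure 130 mm over their backs; the gripper's body (78 mm by 193 mm) begins 47 mm behind the grasp point.
Start: joints at [0.288, 0.359, 0.012, 0, -1.224, -0.288], TCP at [0.675, -0, 0.187] pointing down, gripper open.
Joint ranges: [-3.07, 3.07], [-1.43, 2.12], [-1.02, 1.25], [-3.03, 1.67], [-3.05, -0], [-3.03, 3.03]. Speed limits (rad/s): [2.39, 2.39, 3.01, 3.14, 3.14, 3.14].

## Interface

Orientations are given as [roll, pitch, yaw] about the fixed x, y, z axes, in that order (R = Rz(yaw) Ry(pitch) Rx(roll)).
In Python, from station import arm gives the robot as it stands. The module is installed in compiled form; this text tells all that it offers.
- The arm moves only by the shell command python3 -m crank 'ROWS' [FORCE]. ROWS is JSON, a list of rows, each an object of numbers: "dx", "dy", "dz": the shift along the world's x, y, z in m; "twist": the turn about the world's z in degrees; "grip": the opening, from -1 (shut) to 1 (fully open). A call has exactly 5 rows; each row is the pose to reach, as a shift and turn from the pose commanded when the call began; what a row does not reach only later rows make up. A row lasts 1/12 s, in which the tool goes at most 41.7 mm and 7.16 degrees, less where a joint would pass 70% of its speed; a pose out of reach is approached as far as the arm can. A call with a gripper value outside its range is refused whole. The fingers move at their own pace and stop on an object; FORCE is the grip in N (left out, the last holds). Time passes only in rows, so rows that repeat a pose let the fingers close, or fill a call up. It gives the time, the measured TCP pose, the force, the opening and the grip force at its end, in the units of the state.
- arm.get_state(): the state, without advancing time (a new reading comes with each control period).
- arm.grab_frame(name): name is "scene" or "side" or "wrist"; returns the picture (420x560x3 uint8, red, green, blue); there is no depth.
- arm.get_calibration(name): a dict with "fx", "fy", "cx", "cy" (pixels), "cam_to_world" (4x4, takes a point from camera to world coordinates); the wrist camera has in their place "tool_from_camera" (4x4, takes a point from camera to tool coordinates, whose origin is the TCP and whose axes are the flange's). Camera axes: x right, y down, z forward; pixel columns grow to the right and rows downward; lengths in m; the calibration is good to about 2 mm. The wrist camera is an equidistant fisheye: a pixel r from the principal point sees the ray r / f radians off the axis. A picture is of the moment at which its call begins: read the wrist's pose just before it. get_calibration takes no time and is no camera call.
- arm.job_done(): hands the job in; it is judged then, once.
The state is a dict: "t": time; "q": joint angles; "qd": joint speeds; "joint_efforts": joint torques, N m; "eef_pos": TCP position; "ee_rot": TCP orientation; "force": force on the tool from outside, world axes, zero at the start; "moment": the same for the moment, N m; "width": finger opening in m; "gripper_force": force on a finger pad.
Only numpy, scipy, OpenCV 4.12 (cv2) and the standard library are available. Lean on these libraries where they do the work, as an engineer would, in place of code of your own. Each camera call takes 0.05 s, during which the arm holds its last target. There are 200 camera calls.

## Working session

There is one attempt and no reset: what is moved stays moved. The work goes in short steps, Python scripts to look and compute and a shell command to move; the robot and the scene stay as the last step left them, time stands still between calls to the robot, and variables do not carry over. Pictures are saved under pics/ and viewed, at most 10 in all, crops included, and the job is handed in when it is done.

```bash
mkdir -p pics
cat > h.py <<'E'
import numpy as np, cv2
from station import arm
from scipy.spatial.transform import Rotation as R
def ray(name,u,v,st=None):
    c=arm.get_calibration(name)
    x=(u-c["cx"])/c["fx"]; y=(v-c["cy"])/c["fy"]
    if name!="wrist":
        T=np.array(c["cam_to_world"]); d=np.array([x,y,1.])
    else:
        r=np.hypot(x,y); d=np.array([np.sin(r)*x/(r+1e-12),np.sin(r)*y/(r+1e-12),np.cos(r)])
        W=np.eye(4); W[:3,:3]=R.from_euler('xyz',st["ee_rot"]).as_matrix(); W[:3,3]=st["eef_pos"]
        T=W@np.array(c["tool_from_camera"])
    d=T[:3,:3]@d
    return T[:3,3],d/np.linalg.norm(d)
def atz(r,z): o,d=r; return o+d*(z-o[2])/d[2]
def tri(*rs):
    A=np.zeros((3,3));b=np.zeros(3)
    for o,d in rs: P=np.eye(3)-np.outer(d,d);A+=P;b+=P@o
    p=np.linalg.solve(A,b); return p.round(4),[round(1000*np.linalg.norm((np.eye(3)-np.outer(d,d))@(p-o)),1) for o,d in rs]
def save(n,im): cv2.imwrite(f"pics/{n}.png",im[:,:,::-1])
E
python3 - <<'E'
from h import *
s=arm.get_state(); print({k:np.round(v,3).tolist() for k,v in s.items()})
a=arm.grab_frame("scene");b=arm.grab_frame("side");w=arm.grab_frame("wrist")
for n,i in zip(("scene","side","wrist"),(a,b,w)): np.save(n+"0.npy",i)
save("scene0",cv2.resize(a,(800,600),interpolation=cv2.INTER_CUBIC));save("side0",cv2.resize(b,(800,600),interpolation=cv2.INTER_CUBIC));save("wrist0",cv2.resize(w,(800,600),interpolation=cv2.INTER_CUBIC))
for n in("scene","side","wrist"):print({k:np.round(v,3).tolist() for k,v in arm.get_calibration(n).items()})
E
```

```text
{'t': 0.0, 'q': [0.288, 0.359, 0.011, -0.0, -1.224, -0.288], 'qd': [-0.0, 0.001, 0.001, 0.0, -0.0, -0.001], 'joint_efforts': [-0.001, -58.273, 29.306, 6.997, 0.007, -0.0], 'eef_pos': [0.674, -0.0, 0.186], 'ee_rot': [3.14, -0.0, -1.571], 'force': [-0.794, 0.67, -0.859], 'moment': [0.035, 0.058, 0.013], 'gripper_force': 0.0, 'width': 0.087}
{'fx': 486.394, 'fy': 486.394, 'cx': 276.706, 'cy': 208.799, 'cam_to_world': [[0.504, 0.69, -0.52, 1.084], [0.863, -0.397, 0.311, -0.256], [0.008, -0.606, -0.796, 0.878], [0.0, 0.0, 0.0, 1.0]]}
{'fx': 397.65, 'fy': 397.65, 'cx': 277.302, 'cy': 210.24, 'cam_to_world': [[-0.989, -0.117, 0.091, 0.494], [-0.148, 0.756, -0.637, 0.626], [0.006, -0.644, -0.765, 0.74], [0.0, 0.0, 0.0, 1.0]]}
{'fx': 325.192, 'fy': 325.192, 'cx': 276.264, 'cy': 207.301, 'tool_from_camera': [[0.0, -0.956, -0.292, 0.079], [1.0, 0.0, 0.001, 0.001], [-0.001, -0.292, 0.956, -0.198], [0.0, 0.0, 0.0, 1.0]]}
```

View pics/scene0.png

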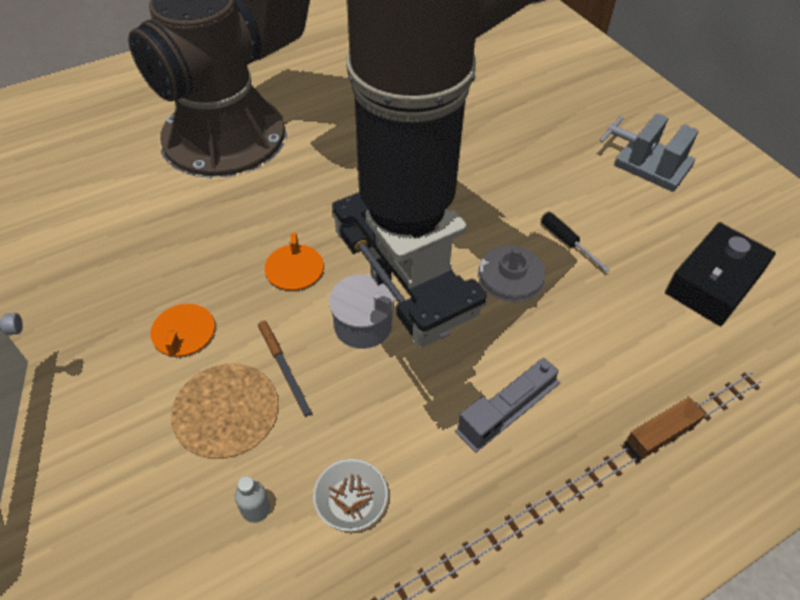

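View pics/side0.png

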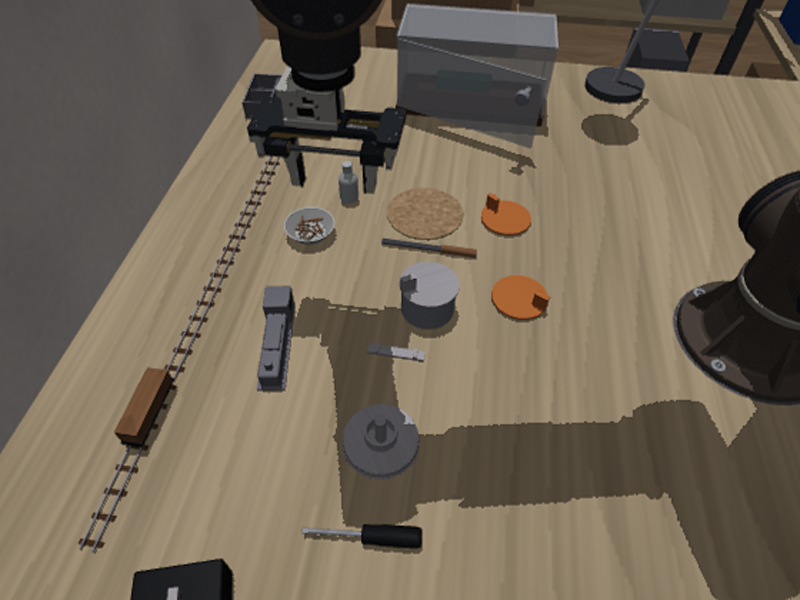

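The grey cover on the tin is at scene (362,295) and side (428,290). The orange look-alikes are at scene (295,265) and (183,330), side (505,217) and (520,297). The black box's knob at scene (738,247) could also be mistaken for a lid. I choose the grey disc on the tin. The double lid is at scene (512,270) and side (381,440), and the mat is at scene (225,409) and side (425,213). Next is a close crop to check the choice.

Run:
```python
from h import *
a=np.load("scene0.npy");b=np.load("side0.npy")
def t(im,x,y): return cv2.resize(im[y:y+60,x:x+80],(400,300),interpolation=cv2.INTER_CUBIC)
save("m1",np.vstack([np.hstack([t(a,215,185),t(b,262,175)]),np.hstack([t(a,320,160),t(b,228,277)])]))
```

```text
(no output)
```

View pics/m1.png

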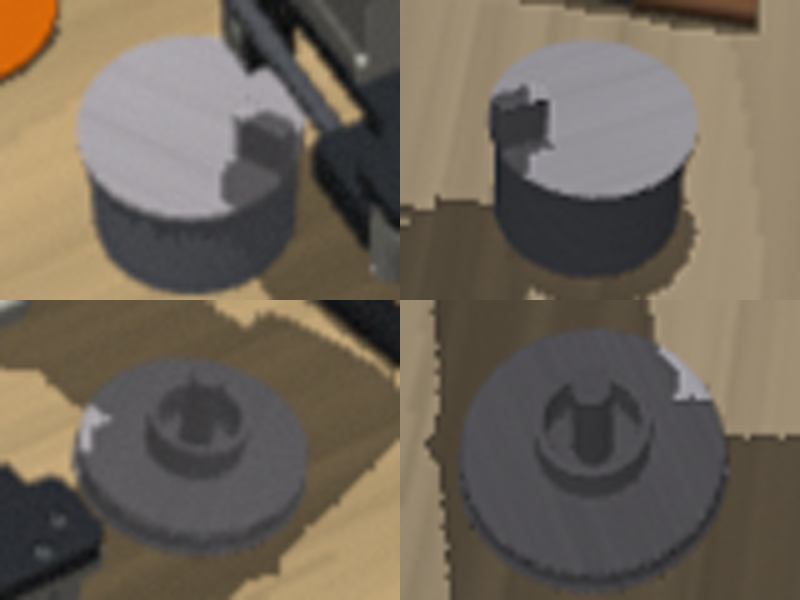

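View pics/wrist0.png

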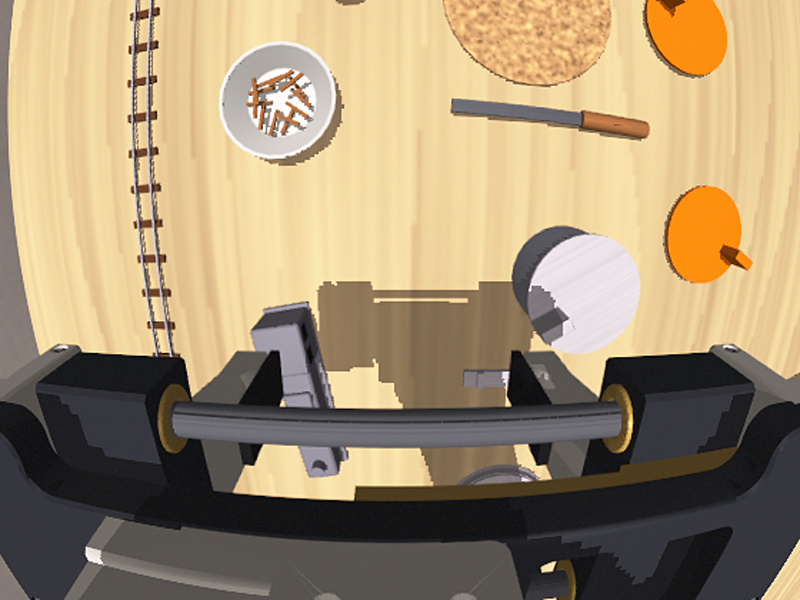

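```bash
cat >> h.py <<'E'
def proj(name,P,st=None):
    P=np.atleast_2d(P);c=arm.get_calibration(name)
    if name=="wrist":
        W=np.eye(4); W[:3,:3]=R.from_euler('xyz',st["ee_rot"]).as_matrix(); W[:3,3]=st["eef_pos"]
        T=W@np.array(c["tool_from_camera"])
    else: T=np.array(c["cam_to_world"])
    p=(P-T[:3,3])@T[:3,:3]
    if name=="wrist":
        h=np.hypot(p[:,0],p[:,1]);k=np.arctan2(h,p[:,2])/h
    else: k=1/p[:,2]
    return np.c_[c["cx"]+c["fx"]*p[:,0]*k,c["cy"]+c["fy"]*p[:,1]*k]
def circ(c,r,z):
    t=np.linspace(0,2*np.pi,60);return np.c_[c[0]+r*np.cos(t),c[1]+r*np.sin(t),0*t+z]
def tile(im,name,x0,y0,s,w,h,curves,st=None):
    t=cv2.resize(im[y0:y0+h,x0:x0+w],None,fx=s,fy=s,interpolation=cv2.INTER_CUBIC).copy()
    for P,col in curves:
        q=((proj(name,P,st)-[x0,y0]+.5)*s-.5).round().astype(int)
        cv2.polylines(t,[q.reshape(-1,1,2)],False,col,1)
    return t
def tabbox(c,yaw,z0=.064,z1=.092):
    e=np.array([np.cos(yaw),np.sin(yaw)]);n=np.array([-e[1],e[0]]);m=np.array(c[:2])+.036*e
    q=[m+a*.012*e+b*.005*n for a,b in((1,1),(1,-1),(-1,-1),(-1,1),(1,1))]
    return [np.array([[*p,z] for p in q]) for z in(z0,z1)]
E
cat > m.py <<'E'
from h import *
s=arm.get_state();a,b,w=[np.load(n+"0.npy") for n in("scene","side","wrist")]
S=lambda u,v,x,y:ray("scene",x+(u+.5)/5-.5,y+(v+.5)/5-.5)
D=lambda u,v,x,y:ray("side",x+(u+.5)/5-.5,y+(v+.5)/5-.5)
Wr=lambda u,v:ray("wrist",(u+.5)*.7-.5,(v+.5)*.7-.5,s)
cov=tri(S(190,128,215,185),D(194,119,262,175));print("cover",cov)
print("cover w",atz(Wr(584,293),.064))
tab=tri(S(265,123,215,185),D(119,98,262,175));print("tab",tab)
col=tri(S(196,115,320,160),D(195,127,228,277));print("collar",col)
f=lambda u,v,n:ray(n,(u+.5)*.7-.5,(v+.5)*.7-.5)
mat=tri(f(225,409,"scene"),f(425,213,"side"));print("mat",mat)
E
cat > v.py <<'E'
exec(open("m.py").read())
c=cov[0];d=tab[0]-c;yaw=np.arctan2(d[1],d[0]);print("yaw",np.degrees(yaw),np.hypot(d[0],d[1]))
l=col[0]
G=(0,255,0);Y=(255,255,0)
cc=[(circ(c,.048,.064),G),(circ(c,.045,0),Y)]+[(q,(255,0,0)) for q in tabbox(c,yaw)]
cl=[(circ(l,.0525,.020),G),(circ(l,.023,.040),G),(circ(l,.008,.068),(255,0,0))]
cm=[(circ(mat[0],.075,.004),G)]
save("v1",np.vstack([np.hstack([tile(a,"scene",215,185,5,80,50,cc),tile(b,"side",262,175,5,80,50,cc)]),
 np.hstack([tile(a,"scene",320,160,4,60,50,cl),tile(b,"side",228,277,4,80,50,cl),tile(w,"wrist",350,155,4,60,50,[(p,k) for p,k in cc],s)]),
 np.hstack([tile(a,"scene",110,245,1.5,133,100,cm),tile(b,"side",262,125,2,100,75,cm),tile(w,"wrist",350,150,2,100,75,cc,s)])[:, :800]]))
E
python3 - <<'E'
s=open('v.py').read()
E
sed -i 's/tile(w,"wrist",350,155,4,60,50/tile(w,"wrist",350,155,4,60,50/' v.py; python3 v.py
```

```text
cover (array([0.5277, 0.0172, 0.0605]), [np.float64(0.6), np.float64(0.6)])
cover w [0.52898075 0.01657325 0.064     ]
tab (array([0.5604, 0.0353, 0.0891]), [np.float64(0.4), np.float64(0.4)])
collar (array([0.5632, 0.2723, 0.0359]), [np.float64(0.2), np.float64(0.2)])
mat (array([ 0.5595, -0.221 , -0.0006]), [np.float64(0.3), np.float64(0.3)])
yaw 28.965265637934582 0.037375125417849826Traceback (most recent call last):
  File "v.py", line 8, in <module>
    save("v1",np.vstack([np.hstack([tile(a,"scene",215,185,5,80,50,cc),tile(b,"side",262,175,5,80,50,cc)]),
              ~~~~~~~~~^^^^^^^^^^^^^^^^^^^^^^^^^^^^^^^^^^^^^^^^^^^^^^^^^^^^^^^^^^^^^^^^^^^^^^^^^^^^^^^^^^^^
     np.hstack([tile(a,"scene",320,160,4,60,50,cl),tile(b,"side",228,277,4,80,50,cl),tile(w,"wrist",350,155,4,60,50,[(p,k) for p,k in cc],s)]),
     ^^^^^^^^^^^^^^^^^^^^^^^^^^^^^^^^^^^^^^^^^^^^^^^^^^^^^^^^^^^^^^^^^^^^^^^^^^^^^^^^^^^^^^^^^^^^^^^^^^^^^^^^^^^^^^^^^^^^^^^^^^^^^^^^^^^^^^^^^^
     np.hstack([tile(a,"scene",110,245,1.5,133,100,cm),tile(b,"side",262,125,2,100,75,cm),tile(w,"wrist",350,150,2,100,75,cc,s)])[:, :800]]))
     ^^^^^^^^^^^^^^^^^^^^^^^^^^^^^^^^^^^^^^^^^^^^^^^^^^^^^^^^^^^^^^^^^^^^^^^^^^^^^^^^^^^^^^^^^^^^^^^^^^^^^^^^^^^^^^^^^^^^^^^^^^^^^^^^^^^^^^^
    return _nx.concatenate(arrs, 0, dtype=dtype, casting=casting)
           ~~~~~~~~~~~~~~~^^^^^^^^^^^^^^^^^^^^^^^^^^^^^^^^^^^^^^^
ValueError: all the input array dimensions except for the concatenation axis must match exactly, but along dimension 1, the array at index 0 has size 800 and the array at index 2 has size 600
```

```bash
sed -i 's/tile(w,"wrist",350,150,2,100,75,cc,s)\])\[:, :800\]/tile(w,"wrist",300,0,1.5,133,100,cm,s),tile(a,"scene",320,160,2,100,75,[])])[:, :800]/' v.py
python3 - <<'E'
s=open('v.py').read()
s=s.replace('110,245,1.5,133,100','107,245,2,100,75').replace('300,0,1.5,133,100','335,0,2,100,75')
open('v.py','w').write(s)
E
python3 v.py|tail -1
```

```text
yaw 28.965265637934582 0.037375125417849826
```

View pics/v1.png

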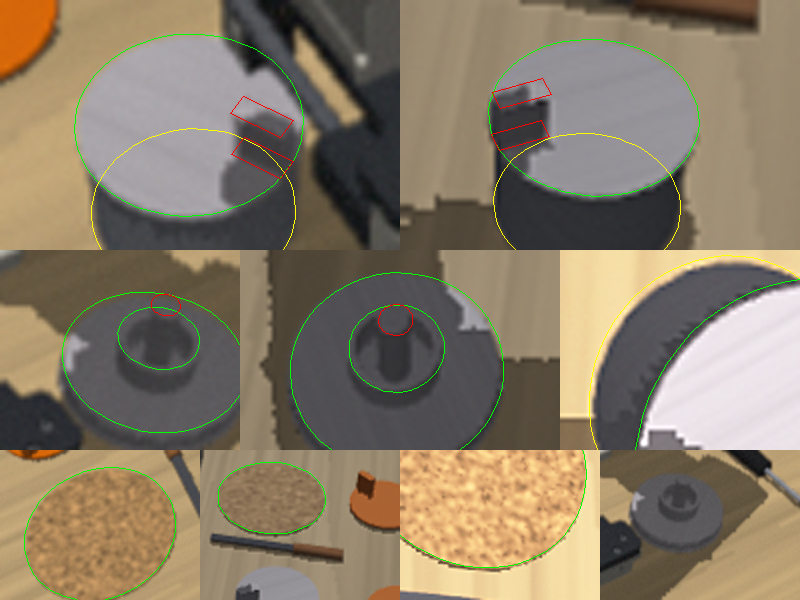

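The overlay shows the cover disc and mat circles lying on their edges; heights come out about 3 mm low, within calibration. The tab points at roughly 29°. I'm moving above the tab to refine it with the wrist camera.

```bash
python3 -m crank '[{"dx":-0.023,"dy":0.007,"twist":-7},{"dx":-0.046,"dy":0.014,"twist":-14},{"dx":-0.069,"dy":0.021,"twist":-21},{"dx":-0.092,"dy":0.028,"twist":-28},{"dx":-0.115,"dy":0.035,"twist":-35,"grip":0}]'
python3 -m crank '[{"twist":-7,"grip":0},{"twist":-14,"grip":0},{"twist":-21,"grip":0},{"twist":-26,"grip":0},{"twist":-26,"grip":0}]'
python3 - <<'E'
from h import *
s=arm.get_state();w=arm.grab_frame("wrist");np.save("w1.npy",w);import json;json.dump({k:np.array(s[k]).tolist() for k in("eef_pos","ee_rot","q")},open("s1.json","w"))
print(np.round(s["eef_pos"],4),np.degrees(s["ee_rot"]).round(2),s["width"],np.round(s["q"],2))
c=(.528,.017)
f=lambda u,v,n:ray(n,(u+.5)*.7-.5,(v+.5)*.7-.5)
for n,(u,v),(p,q) in(("glue cap",(247,485),(347,167)),("bowl",(350,490),(309,225))):print(n,tri(f(u,v,"scene"),f(p,q,"side"))[0])
cc=[(circ(c,.048,.064),(0,255,0))]+[(q,(255,0,0)) for q in tabbox(c,np.radians(29))]
save("w1",np.hstack([tile(w,"wrist",176,100,2,200,300,[],s),tile(w,"wrist",176,100,2,200,300,cc,s)]))
E
```

```text
[ 0.6746 -0.      0.1864] [ 1.7993e+02 -1.0000e-02 -9.0010e+01] 0.0873286594782144 [ 0.29  0.36  0.01 -0.   -1.22 -0.29]
glue cap [ 0.7146 -0.2399  0.0768]
bowl [ 0.7644 -0.1271  0.0247]invalid input at $[0]: expected keys dx, dy, dz, twist, grip
invalid input at $[0]: expected keys dx, dy, dz, twist, grip
```

View pics/w1.png

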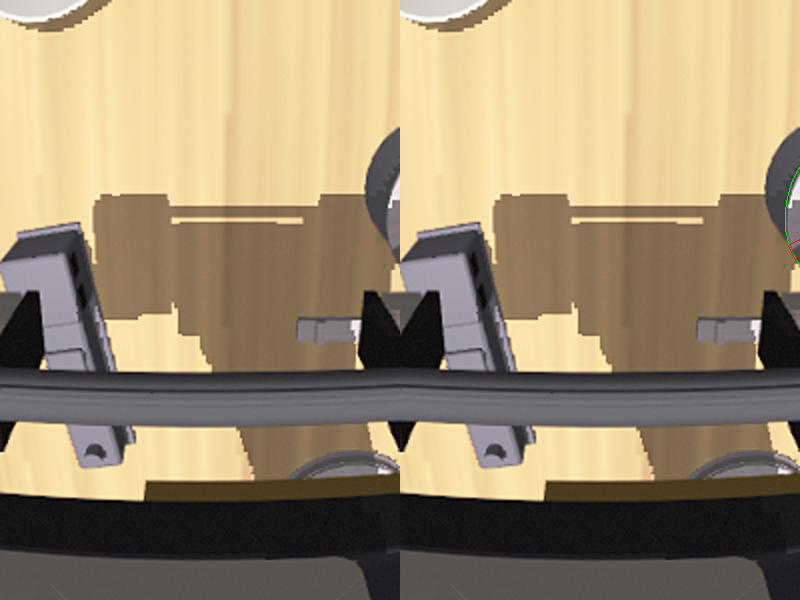

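The rows need all five keys, so that picture only repeats the start view. Redoing the move with full rows.

```bash
python3 -m crank '[{"dx":-0.023,"dy":0.007,"dz":0,"twist":-7,"grip":0},{"dx":-0.046,"dy":0.014,"dz":0,"twist":-14,"grip":0},{"dx":-0.069,"dy":0.021,"dz":0,"twist":-21,"grip":0},{"dx":-0.092,"dy":0.028,"dz":0,"twist":-28,"grip":0},{"dx":-0.115,"dy":0.035,"dz":0,"twist":-35,"grip":0}]'
python3 -m crank '[{"dx":0,"dy":0,"dz":0,"twist":-7,"grip":0},{"dx":0,"dy":0,"dz":0,"twist":-14,"grip":0},{"dx":0,"dy":0,"dz":0,"twist":-21,"grip":0},{"dx":0,"dy":0,"dz":0,"twist":-26,"grip":0},{"dx":0,"dy":0,"dz":0,"twist":-26,"grip":0}]'
cat > look.py <<'E'
import sys
from h import *
s=arm.get_state();w=arm.grab_frame("wrist");np.save("w1.npy",w)
print(np.round(s["eef_pos"],4),np.degrees(s["ee_rot"]).round(2),s["width"],np.round(s["q"],2))
c=(.528,.017)
cc=[(circ(c,.048,.064),(0,255,0))]+[(q,(255,0,0)) for q in tabbox(c,np.radians(29))]
save("w2",np.hstack([tile(w,"wrist",200,110,3,133,200,[],s),tile(w,"wrist",200,110,3,133,200,cc,s)]))
E
python3 look.py
```

```text
t: 0.62
eef_pos: [0.5587, 0.0351, 0.1868]
ee_rot: [3.141, -0.0, -2.188]
force: [0.1, 0.7, 0.8]
width: 0.0597
gripper_force: 0.0
t: 1.03
eef_pos: [0.5598, 0.035, 0.1871]
ee_rot: [3.141, -0.0, -2.639]
force: [-0.1, -0.4, -0.3]
width: 0.0441
gripper_force: 0.0
[0.5598 0.035  0.1871] [ 179.99   -0.   -151.22] 0.04407745722936435 [ 0.41  0.17 -0.24 -0.   -1.16 -1.48]
```

View pics/w2.png

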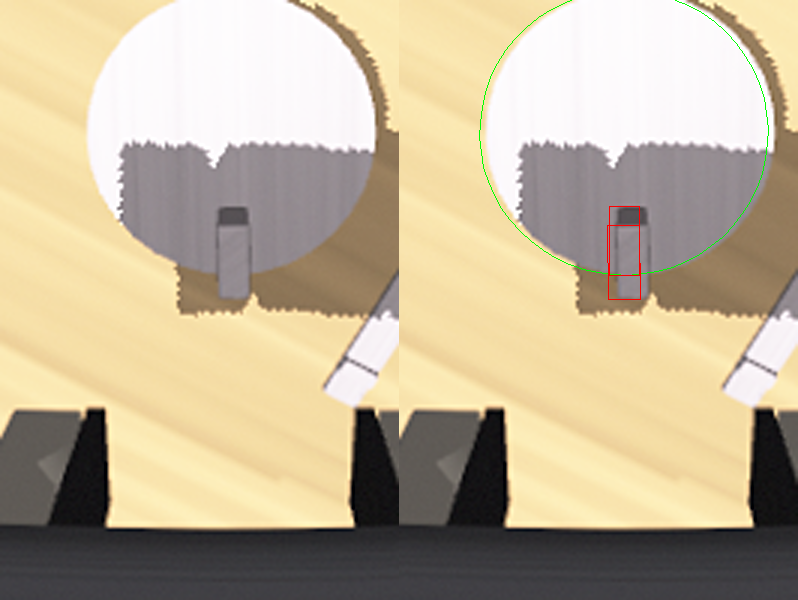

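The picture shows the cover's tab at left tile (234,252), aligned with the tool to within about 1° and about 2 mm towards tool +y. I'll descend and close gently.

```bash
python3 -m crank '[{"dx":-0.001,"dy":0.0015,"dz":-0.03,"twist":0,"grip":0},{"dx":-0.001,"dy":0.0015,"dz":-0.06,"twist":0,"grip":0},{"dx":-0.001,"dy":0.0015,"dz":-0.09,"twist":0,"grip":0},{"dx":-0.001,"dy":0.0015,"dz":-0.11,"twist":0,"grip":0},{"dx":-0.001,"dy":0.0015,"dz":-0.117,"twist":0,"grip":-0.3}]' 3
python3 -m crank '[{"dx":0,"dy":0,"dz":0,"twist":0,"grip":-0.6},{"dx":0,"dy":0,"dz":0,"twist":0,"grip":-0.8},{"dx":0,"dy":0,"dz":0,"twist":0,"grip":-1},{"dx":0,"dy":0,"dz":0,"twist":0,"grip":-1},{"dx":0,"dy":0,"dz":0,"twist":0,"grip":-1}]' 3
python3 -c "
import numpy as np
# pivot: rim outer at -45 from centre, disc underside; grip 36 along, height .089-.060
r=np.array([81,29.])
for th in range(0,41,4):
    a=np.radians(th);p=np.array([r[0]*np.cos(a)-r[1]*np.sin(a),r[0]*np.sin(a)+r[1]*np.cos(a)])-r
    e=np.array([np.cos(np.radians(29)),np.sin(np.radians(29))])
    print(th,(p[0]*e).round(1),p[1].round(1))
"
```

```text
t: 1.5
eef_pos: [0.5567, 0.0358, 0.0667]
ee_rot: [3.14, -0.005, -2.633]
force: [-0.4, -0.1, -0.5]
width: 0.0407
gripper_force: 0.0
t: 1.92
eef_pos: [0.5598, 0.0368, 0.0715]
ee_rot: [-3.141, 0.002, -2.635]
force: [-0.7, 0.1, 0.3]
width: 0.0093
gripper_force: 0.0
0 [0. 0.] 0.0
4 [-1.9 -1.1] 5.6
8 [-4.2 -2.3] 11.0
12 [-6.8 -3.8] 16.2
16 [-9.7 -5.4] 21.2
20 [-12.9  -7.2] 26.0
24 [-16.4  -9.1] 30.4
28 [-20.2 -11.2] 34.6
32 [-24.2 -13.4] 38.5
36 [-28.4 -15.8] 42.1
40 [-32.9 -18.2] 45.3
```

```bash
python3 -m crank '[{"dx":0,"dy":0,"dz":0,"twist":0,"grip":-1},{"dx":0,"dy":0,"dz":0,"twist":0,"grip":-1},{"dx":0,"dy":0,"dz":0,"twist":0,"grip":-1},{"dx":0,"dy":0,"dz":0,"twist":0,"grip":-1},{"dx":0,"dy":0,"dz":0,"twist":0,"grip":-1}]' 3
```

```text
t: 2.33
eef_pos: [0.5589, 0.0365, 0.0702]
ee_rot: [3.142, -0.0, -2.635]
force: [0.5, 0.1, 0.5]
width: 0.0007
gripper_force: 0.0
```

```bash
cat > look2.py <<'E'
from h import *
s=arm.get_state();a=arm.grab_frame("scene");b=arm.grab_frame("side");w=arm.grab_frame("wrist")
save("l1",np.vstack([np.hstack([tile(a,"scene",205,165,4,100,75,[]),tile(b,"side",250,160,4,100,75,[])]),np.hstack([tile(w,"wrist",210,110,3,133,100,[],s),tile(w,"wrist",0,0,1,1,1,[],s)*0]) if 0 else np.hstack([tile(w,"wrist",200,110,3,133,100,[],s),cv2.resize(w,(401,300))])]))
E
sed -i 's/^save/A=np.hstack([tile(a,"scene",205,165,4,100,75,[]),tile(b,"side",250,160,4,100,75,[])]);B=np.hstack([tile(w,"wrist",200,110,3,133,100,[],s),cv2.resize(w,(401,300))]);save("l1",np.vstack([A,B]))\n#/' look2.py; python3 look2.py
```

```text
(no output)
```

View pics/l1.png

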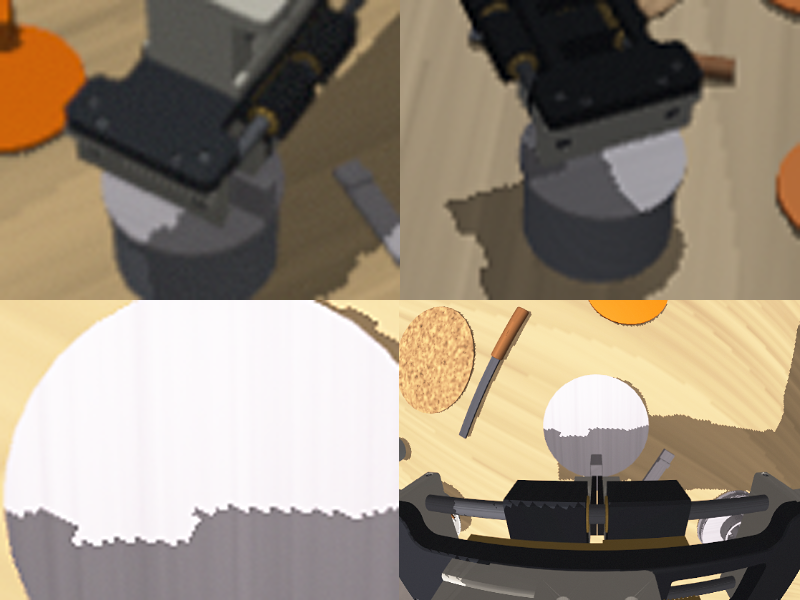

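The picture shows the fingers shut with the tab (bottom right, (597,463)) still in front of or below them, so the grasp missed. I'll check numerically where the fingertips really are against the TCP.

Run:
```python
from h import *
st={"eef_pos":[.6746,0,.1864],"ee_rot":[3.14,0,-np.pi/2]}
for z in (.1864,.205,.2234):
  for x in(-.0435,.0435):
    P=[.6746+x,0,z];P2=[.6746+x,-.0095,z]
    print(z,x,"side800",(proj("side",P)/.7).round(0),"scene800",(proj("scene",P)/.7).round(0),"wrist800",(proj("wrist",P,st)/.7).round(0),(proj("wrist",P2,st)/.7).round(0))
# dark finger pixels in side0
b=np.load("side0.npy").astype(int)
print(b[100:142:2,200:268:2].sum(2)//3)
```

```text
0.1864 -0.0435 side800 [[365. 210.]] scene800 [[385. 302.]] wrist800 [[485. 337.]] [[487. 317.]]
0.1864 0.0435 side800 [[307. 204.]] scene800 [[422. 353.]] wrist800 [[298. 337.]] [[297. 317.]]
0.205 -0.0435 side800 [[364. 200.]] scene800 [[385. 293.]] wrist800 [[493. 353.]] [[495. 332.]]
0.205 0.0435 side800 [[305. 194.]] scene800 [[422. 344.]] wrist800 [[290. 353.]] [[288. 332.]]
0.2234 -0.0435 side800 [[364. 190.]] scene800 [[385. 283.]] wrist800 [[502. 372.]] [[505. 349.]]
0.2234 0.0435 side800 [[304. 184.]] scene800 [[423. 335.]] wrist800 [[280. 372.]] [[278. 349.]]
[[ 27  32  14  30  60 129 134 130 134 131 136 141 140 135 131 135 139 138
  137 144 139 139 141 138 134 128 129  10  18  18  21  37  10  10]
 [ 22  37  42  44  36  39  33  54  56  81 104 133 132 124 128 134 143 140
  143 144 140 140 141 138 129 128 122  15  17  17  16  16  12  10]
 [ 17  27  25  26  26  26  30  32  36  40  43  36  46  38  39  39  34  36
   56  82 107 113 132 130 129 128  92  18  16  18  19  17  15  16]
 [ 13  32  65  55  53  57 100  86  82  77  63  60  28  29  20  23  24  35
   34  40  44  41  43  41 
[... 1738 characters left out ...]
 131 133 133 134 140 135 136 135 142 144 141 136 143 139 139 139 140
  135  60  64  66  65  62  59  78 134  66  52  62  61  91 139 134]
 [127 132 134 132 135 136 133 135 139 143 143 140 139 144 137 139 139 140
  129  58  65  64  64  62  59  70 136  99  44  61  59 125 139 133]
 [129 133 134 132 137 134 135 134 141 145 142 138 143 142 138 141 139 131
  129  57  64  64  64  62  58  71 137 137 135 136 134 138 137 133]
 [131 133 133 135 131 132 136 137 143 144 141 137 144 138 139 140 139 129
  128  67  64  64  63  62  58  75 137 134 131 133 130 138 135 134]
 [132 135 132 137 125 135 134 140 144 142 140 140 144 137 140 138 135 129
  127 127  63  64  62  61  58  65 138 133 132 134 133 140 134 138]]
```

Run:
```python
from h import *
st={"eef_pos":[.6746,0,.1864],"ee_rot":[3.1405,0,-np.pi/2]}
g=lambda n,u,v:ray(n,u*.7,v*.7,st)
# bar runs along x: triangulate in y-z plane
def yz(r1,r2):
    A=[];b=[]
    for o,d in(r1,r2): A.append([d[2],-d[1]]);b.append(d[2]*o[1]-d[1]*o[2])
    return np.linalg.solve(A,b).round(4)
print("bar lower/upper edges",yz(g("side",330,153),g("wrist",400,410)),yz(g("side",330,148),g("wrist",400,440)), yz(g("side",330,150),g("wrist",400,428)))
# where the wrist rays meet tool plane y=0 (finger plane)
for u,v in((400,448),(400,500),(240,465)):
    o,d=g("wrist",u,v);print(v,(o+d*(0-o[1])/d[1]).round(4), (o+d*(-.03-o[1])/d[1]).round(4))
# side rays at finger plane y=0
for u,v in((330,153),(297,186),(371,191),(300,160),(385,160)):
    o,d=g("side",u,v);print("side",u,v,(o+d*(0-o[1])/d[1]).round(4))
w=np.load("wrist0.npy").astype(int).sum(2)//3
print(w[230:360:4,280])
```

```text
bar lower/upper edges [-0.0124  0.2718] [-0.0094  0.2822] [-0.0105  0.2781]
448 [0.6718 0.     0.2728] [ 0.6724 -0.03    0.3145]
500 [0.672  0.     0.2956] [ 0.6726 -0.03    0.3288]
465 [0.7166 0.     0.2838] [ 0.7004 -0.03    0.3214]
side 330 153 [0.6749 0.     0.2809]
side 297 186 [0.7289 0.     0.2184]
side 371 191 [0.6204 0.     0.2229]
side 300 160 [0.7186 0.     0.2646]
side 385 160 [0.5997 0.     0.2781]
[117 119 117 117 117 117 118 118 118 117 118 118 117 189  92  58  78 105
 111 116 107 221 213 213 213 213 213 213  51  55  46  18  18]
```

The side and wrist views agree: the real fingertips sit about 37 mm above the reported TCP, and the crossbar about 50 mm above the tips. So the real tip height is TCP z + 0.037. I'll reopen, go down 35 mm and grip.

```bash
python3 -m crank '[{"dx":0,"dy":0,"dz":0,"twist":0,"grip":-0.5},{"dx":0,"dy":0,"dz":0,"twist":0,"grip":0},{"dx":0,"dy":0,"dz":0,"twist":0,"grip":0},{"dx":0,"dy":0,"dz":0,"twist":0,"grip":0},{"dx":0,"dy":0,"dz":-0.005,"twist":0,"grip":0}]' 3
python3 -m crank '[{"dx":0,"dy":0,"dz":-0.01,"twist":0,"grip":0},{"dx":0,"dy":0,"dz":-0.02,"twist":0,"grip":0},{"dx":0,"dy":0,"dz":-0.027,"twist":0,"grip":0},{"dx":0,"dy":0,"dz":-0.03,"twist":0,"grip":-0.4},{"dx":0,"dy":0,"dz":-0.03,"twist":0,"grip":-0.6}]' 3
python3 -m crank '[{"dx":0,"dy":0,"dz":0,"twist":0,"grip":-0.8},{"dx":0,"dy":0,"dz":0,"twist":0,"grip":-1},{"dx":0,"dy":0,"dz":0,"twist":0,"grip":-1},{"dx":0,"dy":0,"dz":0,"twist":0,"grip":-1},{"dx":0,"dy":0,"dz":0,"twist":0,"grip":-1}]' 3
```

```text
t: 2.9
eef_pos: [0.5597, 0.0367, 0.0659]
ee_rot: [-3.141, 0.002, -2.635]
force: [0.4, -0.2, -0.3]
width: 0.0284
gripper_force: 0.0
t: 3.32
eef_pos: [0.5581, 0.0361, 0.0337]
ee_rot: [3.141, -0.002, -2.636]
force: [-0.6, -0.3, -0.0]
width: 0.0355
gripper_force: 0.0
t: 3.73
eef_pos: [0.5593, 0.0366, 0.0356]
ee_rot: [-3.141, 0.001, -2.635]
force: [-0.0, 0.2, 1.0]
width: 0.01
gripper_force: 3.0
```

```bash
python3 -m crank '[{"dx":0,"dy":0,"dz":0.002,"twist":0,"grip":-1},{"dx":-0.0005,"dy":-0.0003,"dz":0.0045,"twist":0,"grip":-1},{"dx":-0.0015,"dy":-0.001,"dz":0.007,"twist":0,"grip":-1},{"dx":-0.0025,"dy":-0.0014,"dz":0.009,"twist":0,"grip":-1},{"dx":-0.0034,"dy":-0.0019,"dz":0.011,"twist":0,"grip":-1}]' 3
python3 -m crank '[{"dx":-0.001,"dy":-0.0005,"dz":0.002,"twist":0,"grip":-1},{"dx":-0.002,"dy":-0.001,"dz":0.0045,"twist":0,"grip":-1},{"dx":-0.003,"dy":-0.0015,"dz":0.007,"twist":0,"grip":-1},{"dx":-0.004,"dy":-0.002,"dz":0.009,"twist":0,"grip":-1},{"dx":-0.0046,"dy":-0.0026,"dz":0.0105,"twist":0,"grip":-1}]' 3
cat > v3.py <<'E'
import sys
from h import *
s=arm.get_state();a=arm.grab_frame("scene");b=arm.grab_frame("side");w=arm.grab_frame("wrist")
for n,i in zip("abw",(a,b,w)): np.save(f"t{sys.argv[1]}{n}.npy",i)
E
python3 v3.py 1
python3 - <<'E'
from h import *
# tin/cover visible in side: find bright/gray silhouette lower edge of cover vs tin. wrist: cover disc bright-pixel extents
w=np.load("t1w.npy").astype(int);w0=np.load("w1.npy").astype(int)
st=arm.get_state()
m=((w.max(2)-w.min(2)<22)&(w.min(2)>185)).astype(np.uint8)
n,l,ss,c=cv2.connectedComponentsWithStats(m);i=1+ss[1:,4].argmax();print(ss[i],c[i])
print("flat cover top edge predicted", proj("wrist",[[.528-.048*.875,.017-.048*.485,.064],[.528-.048*.485,.017+.048*.875,.064],[.528+.048*.485,.017-.048*.875,.064]],st).round(1))
E
```

```text
t: 4.15
eef_pos: [0.5554, 0.0345, 0.0464]
ee_rot: [3.142, 0.0, -2.635]
force: [0.3, 0.5, -1.6]
width: 0.01
gripper_force: 3.0
t: 4.57
eef_pos: [0.5509, 0.032, 0.057]
ee_rot: [-3.142, 0.0, -2.635]
force: [-0.9, 0.2, -0.7]
width: 0.0098
gripper_force: 3.0
[  192   107   169    98 11380] [273.12231986 156.20579965]
flat cover top edge predicted [[270.7 118.7]
 [348.8 198.7]
 [193.7 198.6]]
```

Run:
```python
from h import *
a,b,w=[np.load(f"t1{n}.npy") for n in "abw"]
A=np.hstack([tile(a,"scene",205,165,4,100,75,[]),tile(b,"side",250,160,4,100,75,[])]);B=np.hstack([tile(w,"wrist",160,90,2,200,150,[],None),cv2.resize(w,(400,300))]);save("l2",np.vstack([A,B]))
```

```text
(no output)
```

View pics/l2.png

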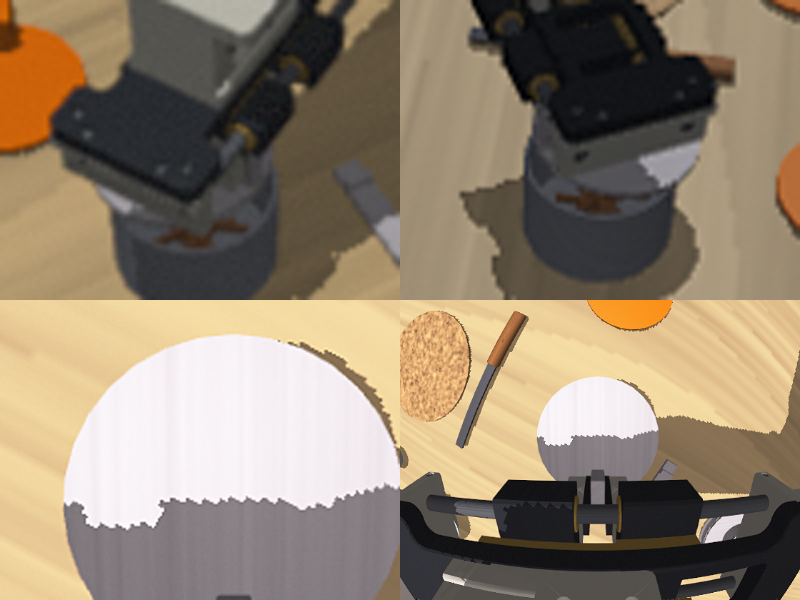

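```bash
cat > pose.py <<'E'
from h import *
# hypothetical cover pose -> silhouette extents in wrist pic;  heel at (-.045..), tilt th, pivot rim outer
e=np.array([np.cos(np.radians(29)),np.sin(np.radians(29))]);n=np.array([-e[1],e[0]])
def disc(c0,th,gx,gz,hz=.022,zt=.064):
    # tilt th about grip point; grip world displacement gx (radial), gz. disc top rim points
    t=np.linspace(0,2*np.pi,361);x=.048*np.cos(t)-.036;y=.048*np.sin(t);z=-(hz-.004)+0*t
    a=np.radians(th);X=x*np.cos(a)-z*np.sin(a);Z=x*np.sin(a)+z*np.cos(a)
    r=.036+gx+X;return np.c_[c0[0]+e[0]*r+n[0]*y,c0[1]+e[1]*r+n[1]*y,.060+hz+gz+Z]
def rep(c0,th,gx,gz,st,name="wrist"):
    p=proj(name,disc(c0,th,gx,gz),st);return p.min(0).round(1),p.max(0).round(1)
E
python3 - <<'E'
from pose import *
st=arm.get_state();c=(.528,.018)
for th in(0,5,10,16,20):
    print(th,*rep(c,th,-.0092,.0215,st))
m=np.load("t1w.npy").astype(int);k=((m.max(2)-m.min(2)<22)&(m.min(2)>185)).astype(np.uint8)
q,l,ss,cc=cv2.connectedComponentsWithStats(k);i=1+ss[1:,4].argmax();print(ss[i])
E
```

```text
0 [184.6 102.9] [359.6 272.8]
5 [186.4 106.7] [358. 276.]
10 [188.1 111.4] [356.5 279.1]
16 [189.9 117.8] [354.9 282.8]
20 [190.9 122.6] [353.9 285.2]
[  192   107   169    98 11380]
```

Run:
```python
from pose import *
def ext(m):
    m=m.astype(int);k=((m.max(2)-m.min(2)<22)&(m.min(2)>100)).astype(np.uint8)
    q,l,ss,cc=cv2.connectedComponentsWithStats(k);
    i=max(range(1,q),key=lambda i:ss[i,4]*(abs(cc[i][0]-275)<60)*(cc[i][1]<260));return l==i,ss[i]
def outline(mask,rows):
    return [(r,np.flatnonzero(mask[r])[[0,-1]].tolist()) for r in rows]
st0={"eef_pos":[.5598,.035,.1871],"ee_rot":np.radians([180,0,-151.22])};st=arm.get_state();c=(.528,.018)
for nm,s in(("w1",st0),("t1w",st)):
    k,ss=ext(np.load(nm+".npy"));print(nm,ss)
    cn,_=cv2.findContours(k.astype(np.uint8),0,1);P=max(cn,key=len)[:,0].astype(float)
    top=ss[1];P=P[(P[:,1]<top+75)]
    from scipy.optimize import least_squares
    def res(v,th=None,full=False):
        cx,cy,t=v
        Q=proj("wrist",disc((cx,cy),t,*( (0,0) if nm=="w1" else (-.0092,.0215))),s)
        return np.min(np.hypot(P[:,None,0]-Q[None,:,0],P[:,None,1]-Q[None,:,1]),1)
    for th in ([0] if nm=="w1" else [0,4,8,12,16,20]):
        r=least_squares(lambda v:res([v[0],v[1],th]),c,loss="soft_l1",diff_step=1e-4);print(th,r.x.round(4),round(r.cost,2),len(P))
```

```text
w1 [ 229  107   96  103 7142]
0 [0.5274 0.0191] 33.39 190
t1w [  192   107   170   146 19964]
0 [0.5293 0.0215] 115.5 220
4 [0.5278 0.0207] 54.61 220
8 [0.5259 0.0197] 29.91 220
12 [0.5237 0.0185] 39.89 220
16 [0.5213 0.017 ] 61.37 220
20 [0.5186 0.0155] 81.72 220
```

The fit gives about 7° tilt where the arc called for 16°, so the large pad patch is carrying the cover's moment. I'll set it back along the same path and regrip only the tab's outer upper corner, so it can pivot.

```bash
python3 -m crank '[{"dx":0.001,"dy":0.0005,"dz":-0.0025,"twist":0,"grip":-1},{"dx":0.002,"dy":0.001,"dz":-0.005,"twist":0,"grip":-1},{"dx":0.003,"dy":0.0015,"dz":-0.0075,"twist":0,"grip":-1},{"dx":0.004,"dy":0.002,"dz":-0.009,"twist":0,"grip":-1},{"dx":0.0046,"dy":0.0026,"dz":-0.0105,"twist":0,"grip":-1}]' 3
python3 -m crank '[{"dx":0.001,"dy":0.0005,"dz":-0.0025,"twist":0,"grip":-1},{"dx":0.002,"dy":0.001,"dz":-0.005,"twist":0,"grip":-1},{"dx":0.003,"dy":0.0015,"dz":-0.0075,"twist":0,"grip":-1},{"dx":0.0034,"dy":0.0019,"dz":-0.0095,"twist":0,"grip":-1},{"dx":0.0034,"dy":0.0019,"dz":-0.0115,"twist":0,"grip":-1}]' 3
python3 -m crank '[{"dx":0,"dy":0,"dz":0,"twist":0,"grip":-1},{"dx":0,"dy":0,"dz":0,"twist":0,"grip":-0.7},{"dx":0,"dy":0,"dz":0,"twist":0,"grip":-0.5},{"dx":0,"dy":0,"dz":0,"twist":0,"grip":-0.4},{"dx":0,"dy":0,"dz":0.0,"twist":0,"grip":-0.4}]' 3
python3 -m crank '[{"dx":0,"dy":0,"dz":0.005,"twist":0,"grip":-0.4},{"dx":0.004,"dy":0.002,"dz":0.012,"twist":0,"grip":-0.4},{"dx":0.0118,"dy":0.0065,"dz":0.0117,"twist":0,"grip":-0.4},{"dx":0.0118,"dy":0.0065,"dz":0.0117,"twist":0,"grip":-0.4},{"dx":0.0118,"dy":0.0065,"dz":0.0117,"twist":0,"grip":-0.5}]' 3
cat > fit.py <<'E'
import sys
from pose import *
from scipy.optimize import least_squares
def fit(ths,gx=0,gz=0,rx=.036,hz=.022):
    s=arm.get_state();m=arm.grab_frame("wrist");np.save("last.npy",m);m=m.astype(int)
    k=((m.max(2)-m.min(2)<22)&(m.min(2)>185)).astype(np.uint8)
    q,l,ss,cc=cv2.connectedComponentsWithStats(k);i=max(range(1,q),key=lambda i:ss[i,4]*(abs(cc[i][0]-275)<70)*(cc[i][1]<260))
    cn,_=cv2.findContours((l==i).astype(np.uint8),0,1);P=max(cn,key=len)[:,0].astype(float);P=P[P[:,1]<ss[i,1]+.55*ss[i,3]]
    def D(c0,th):
        t=np.linspace(0,2*np.pi,361);x=.048*np.cos(t)-rx;y=.048*np.sin(t);z=-(hz-.004)+0*t;a=np.radians(th)
        X=x*np.cos(a)-z*np.sin(a);Z=x*np.sin(a)+z*np.cos(a);r=rx+gx+X
        return np.c_[c0[0]+e[0]*r+n[0]*y,c0[1]+e[1]*r+n[1]*y,.060+hz+gz+Z]
    def res(c,th):
        Q=proj("wrist",D(c,th),s);return np.min(np.hypot(P[:,None,0]-Q[None,:,0],P[:,None,1]-Q[None,:,1]),1)
    print(ss[i],len(P))
    for th in ths:
        r=least_squares(lambda v:res(v,th),(.5274,.019),loss="soft_l1",diff_step=1e-4);print(th,r.x.round(4),round(r.cost,1),"fixed c:",np.median(res((.5274,.0191),th)).round(2))
E
python3 -c "
from fit import *
fit([-4,0,4])"
```

```text
t: 5.13
eef_pos: [0.5556, 0.0346, 0.0456]
ee_rot: [3.142, -0.001, -2.635]
force: [0.2, 0.3, -0.8]
width: 0.0102
gripper_force: 3.0
t: 5.55
eef_pos: [0.5594, 0.0367, 0.0347]
ee_rot: [-3.141, 0.001, -2.635]
force: [-2.1, 0.9, 5.2]
width: 0.0099
gripper_force: 3.0
t: 5.97
eef_pos: [0.559, 0.0364, 0.0347]
ee_rot: [-3.142, 0.0, -2.636]
force: [-0.9, 0.3, 1.1]
width: 0.0244
gripper_force: 0.0
t: 6.38
eef_pos: [0.5714, 0.0434, 0.0464]
ee_rot: [-3.142, 0.0, -2.635]
force: [0.3, 0.3, -0.4]
width: 0.0235
gripper_force: 0.0
[  193    77   168   123 15635] 205
-4 [0.5282 0.0209] 67.1 fixed c: 2.41
0 [0.5266 0.02  ] 30.3 fixed c: 1.4
4 [0.5247 0.019 ] 29.4 fixed c: 3.78
```

```bash
python3 -m crank '[{"dx":0,"dy":0,"dz":0,"twist":0,"grip":-0.8},{"dx":0,"dy":0,"dz":0,"twist":0,"grip":-1},{"dx":0,"dy":0,"dz":0,"twist":0,"grip":-1},{"dx":0,"dy":0,"dz":0,"twist":0,"grip":-1},{"dx":0,"dy":0,"dz":0,"twist":0,"grip":-1}]' 3
python3 -m crank '[{"dx":-0.0005,"dy":-0.0003,"dz":0.0025,"twist":0,"grip":-1},{"dx":-0.0013,"dy":-0.0008,"dz":0.005,"twist":0,"grip":-1},{"dx":-0.0022,"dy":-0.0013,"dz":0.0075,"twist":0,"grip":-1},{"dx":-0.0032,"dy":-0.0018,"dz":0.01,"twist":0,"grip":-1},{"dx":-0.0042,"dy":-0.0023,"dz":0.012,"twist":0,"grip":-1}]' 3
python3 -m crank '[{"dx":-0.0011,"dy":-0.0006,"dz":0.0024,"twist":0,"grip":-1},{"dx":-0.0022,"dy":-0.0012,"dz":0.0048,"twist":0,"grip":-1},{"dx":-0.0033,"dy":-0.0018,"dz":0.0072,"twist":0,"grip":-1},{"dx":-0.0045,"dy":-0.0025,"dz":0.0096,"twist":0,"grip":-1},{"dx":-0.0056,"dy":-0.0031,"dz":0.0113,"twist":0,"grip":-1}]' 3
python3 -c "
from fit import *
fit([0,4,8,12,16,20],-.0112,.0234,.044,.028)"
```

```text
t: 6.85
eef_pos: [0.5705, 0.0429, 0.0462]
ee_rot: [3.141, -0.0, -2.636]
force: [-0.4, 0.0, -0.4]
width: 0.0099
gripper_force: 3.0
t: 7.27
eef_pos: [0.5666, 0.0407, 0.0588]
ee_rot: [-3.142, 0.0, -2.635]
force: [-0.6, -0.3, -1.2]
width: 0.0097
gripper_force: 3.0
t: 7.68
eef_pos: [0.5609, 0.0375, 0.07]
ee_rot: [-3.142, 0.0, -2.635]
force: [-0.8, -0.1, -0.1]
width: 0.0098
gripper_force: 3.0
[  198   100   157    98 10983] 172
0 [0.5373 0.0259] 116.5 fixed c: 17.71
4 [0.5353 0.0247] 74.6 fixed c: 13.88
8 [0.5329 0.0236] 43.7 fixed c: 9.88
12 [0.5303 0.0221] 27.8 fixed c: 5.71
16 [0.5272 0.0204] 21.3 fixed c: 1.17
20 [0.5238 0.0185] 19.5 fixed c: 4.61
```

```bash
python3 -m crank '[{"dx":-0.0013,"dy":-0.0007,"dz":0.0021,"twist":0,"grip":-1},{"dx":-0.0027,"dy":-0.0015,"dz":0.0042,"twist":0,"grip":-1},{"dx":-0.0041,"dy":-0.0023,"dz":0.0063,"twist":0,"grip":-1},{"dx":-0.0055,"dy":-0.003,"dz":0.0084,"twist":0,"grip":-1},{"dx":-0.0069,"dy":-0.0039,"dz":0.0104,"twist":0,"grip":-1}]' 3
python3 -m crank '[{"dx":-0.0025,"dy":-0.0014,"dz":0.0028,"twist":0,"grip":-1},{"dx":-0.005,"dy":-0.0028,"dz":0.0056,"twist":0,"grip":-1},{"dx":-0.0075,"dy":-0.0042,"dz":0.0084,"twist":0,"grip":-1},{"dx":-0.01,"dy":-0.0055,"dz":0.011,"twist":0,"grip":-1},{"dx":-0.0126,"dy":-0.0069,"dz":0.0132,"twist":0,"grip":-1}]' 3
python3 -m crank '[{"dx":0,"dy":0,"dz":0,"twist":0,"grip":-1},{"dx":0,"dy":0,"dz":0,"twist":0,"grip":-1},{"dx":0,"dy":0,"dz":0,"twist":0,"grip":-1},{"dx":0,"dy":0,"dz":0,"twist":0,"grip":-1},{"dx":0,"dy":0,"dz":0,"twist":0,"grip":-1}]' 3
python3 -c "
from fit import *
fit([20,24,28,32,36,40],-.0335,.0470,.044,.028)"
```

```text
t: 8.15
eef_pos: [0.5539, 0.0336, 0.0802]
ee_rot: [3.142, -0.0, -2.635]
force: [0.4, -0.5, -1.1]
width: 0.0098
gripper_force: 3.0
t: 8.57
eef_pos: [0.5413, 0.0266, 0.0936]
ee_rot: [-3.142, 0.0, -2.635]
force: [-0.4, 0.7, -0.4]
width: 0.0098
gripper_force: 3.0
t: 8.98
eef_pos: [0.5415, 0.0268, 0.0931]
ee_rot: [3.142, -0.0, -2.635]
force: [-0.0, -0.3, -1.2]
width: 0.0097
gripper_force: 3.0
[ 207  131  138   62 5250] 132
20 [0.5417 0.0286] 15.4 fixed c: 22.73
24 [0.5385 0.0268] 13.7 fixed c: 17.73
28 [0.535  0.0249] 13.7 fixed c: 12.43
32 [0.5312 0.0228] 13.0 fixed c: 6.94
36 [0.5272 0.0205] 15.1 fixed c: 0.89
40 [0.5229 0.0183] 22.2 fixed c: 5.79
```

The cover is tipped about 36° with the heel still on the rim. I'll firm up the grip, lift off and carry it to the mat.

```bash
python3 -m crank '[{"dx":0,"dy":0,"dz":0,"twist":0,"grip":-1},{"dx":0,"dy":0,"dz":0,"twist":0,"grip":-1},{"dx":0,"dy":0,"dz":0.004,"twist":0,"grip":-1},{"dx":0,"dy":0,"dz":0.012,"twist":0,"grip":-1},{"dx":0,"dy":0,"dz":0.022,"twist":0,"grip":-1}]' 20
python3 -m crank '[{"dx":0,"dy":0,"dz":0.012,"twist":0,"grip":-1},{"dx":0,"dy":0,"dz":0.024,"twist":0,"grip":-1},{"dx":0,"dy":0,"dz":0.033,"twist":0,"grip":-1},{"dx":0.001,"dy":-0.01,"dz":0.033,"twist":0,"grip":-1},{"dx":0.003,"dy":-0.03,"dz":0.033,"twist":0,"grip":-1}]' 20
python3 -m crank '[{"dx":0.003,"dy":-0.025,"dz":0,"twist":0,"grip":-1},{"dx":0.006,"dy":-0.053,"dz":0,"twist":0,"grip":-1},{"dx":0.009,"dy":-0.083,"dz":0,"twist":0,"grip":-1},{"dx":0.012,"dy":-0.113,"dz":0,"twist":0,"grip":-1},{"dx":0.015,"dy":-0.143,"dz":0,"twist":0,"grip":-1}]' 20
python3 -m crank '[{"dx":0.003,"dy":-0.025,"dz":0,"twist":0,"grip":-1},{"dx":0.006,"dy":-0.045,"dz":0,"twist":0,"grip":-1},{"dx":0.008,"dy":-0.06,"dz":0,"twist":0,"grip":-1},{"dx":0.0085,"dy":-0.068,"dz":0,"twist":0,"grip":-1},{"dx":0.0085,"dy":-0.07,"dz":0,"twist":0,"grip":-1}]' 20
python3 -c "
from fit import *
s=arm.get_state();p=np.array(s['eef_pos']);print(p.round(4))
import fit as F
# cover centre-if-flat-with-this-grip: c0 = grip - .044 e
c=p[:2]-.044*e
m=arm.grab_frame('wrist').astype(int);np.save('last.npy',m.astype(np.uint8))
k=((m.max(2)-m.min(2)<22)&(m.min(2)>100)).astype(np.uint8)
q,l,ss,cc=cv2.connectedComponentsWithStats(k);I=np.argsort(-ss[1:,4])[:4]+1;print(ss[I],cc[I].round())
for th in(20,28,36,44,52,60):
    t=np.linspace(0,2*np.pi,361);x=.048*np.cos(t)-.044;y=.048*np.sin(t);z=-.024+0*t;a=np.radians(th)
    X=x*np.cos(a)-z*np.sin(a);Z=x*np.sin(a)+z*np.cos(a);r=.044+X
    Q=proj('wrist',np.c_[c[0]+e[0]*r+n[0]*y,c[1]+e[1]*r+n[1]*y,p[2]+.041+Z],s);print(th,Q.min(0).round(),Q.max(0).round())
"
```

```text
t: 9.45
eef_pos: [0.5411, 0.0267, 0.1156]
ee_rot: [3.141, -0.001, -2.635]
force: [0.5, -0.8, -0.5]
width: 0.0093
gripper_force: 20.0
t: 9.87
eef_pos: [0.5452, -0.0024, 0.1495]
ee_rot: [-3.141, 0.002, -2.633]
force: [-0.1, -0.6, -1.8]
width: 0.0087
gripper_force: 20.0
t: 10.28
eef_pos: [0.5592, -0.148, 0.1484]
ee_rot: [3.142, 0.0, -2.635]
force: [-0.0, 0.4, -1.1]
width: 0.0093
gripper_force: 20.0
t: 10.7
eef_pos: [0.5676, -0.2177, 0.1479]
ee_rot: [3.141, -0.001, -2.637]
force: [1.0, 0.7, -0.9]
width: 0.0097
gripper_force: 20.0
[ 0.5676 -0.2177  0.1479]
[[  204   133   147   138 14683]
 [   59   382   130    35  1190]
 [   75   286    60    21   733]
 [  441   231    59    48   376]] [[277. 197.]
 [122. 401.]
 [106. 296.]
 [462. 255.]]
20 [197. 114.] [351. 266.]
28 [199. 126.] [349. 272.]
36 [201. 139.] [347. 277.]
44 [202. 152.] [346. 282.]
52 [203. 167.] [345. 287.]
60 [204. 182.] [345. 292.]
```

Tilt held at about 35°. Lowering so the heel comes near the mat, then the reverse arc at a light grip.

```bash
python3 -m crank '[{"dx":0,"dy":0.001,"dz":-0.02,"twist":0,"grip":-1},{"dx":0,"dy":0.001,"dz":-0.045,"twist":0,"grip":-1},{"dx":0,"dy":0.001,"dz":-0.07,"twist":0,"grip":-1},{"dx":0,"dy":0.001,"dz":-0.088,"twist":0,"grip":-1},{"dx":0,"dy":0.001,"dz":-0.098,"twist":0,"grip":-1}]' 20
python3 -m crank '[{"dx":0,"dy":0,"dz":-0.003,"twist":0,"grip":-1},{"dx":0,"dy":0,"dz":-0.005,"twist":0,"grip":-1},{"dx":0,"dy":0,"dz":-0.007,"twist":0,"grip":-1},{"dx":0,"dy":0,"dz":-0.009,"twist":0,"grip":-1},{"dx":0,"dy":0,"dz":-0.009,"twist":0,"grip":-1}]' 20
python3 -c "
import numpy as np
for th in(36,30,24,18,12,8,4,0):
    a=np.radians(th);x=.092*np.cos(a)-.028*np.sin(a)-.048;z=.092*np.sin(a)+.028*np.cos(a)
    print(th,(.5595+x*.875).round(4),(-.221+x*.485).round(4),'tcp z',(.004+z+(.005 if th<10 else .002)-.041).round(4))"
```

```text
t: 11.17
eef_pos: [0.5665, -0.214, 0.048]
ee_rot: [3.14, -0.002, -2.635]
force: [0.6, -0.0, -0.7]
width: 0.0093
gripper_force: 20.0
t: 11.58
eef_pos: [0.5684, -0.2152, 0.0419]
ee_rot: [-3.141, 0.001, -2.635]
force: [-1.0, -0.3, -0.8]
width: 0.009
gripper_force: 20.0
36 0.5682 -0.2162 tcp z 0.0417
30 0.575 -0.2124 tcp z 0.0352
24 0.5811 -0.209 tcp z 0.028
18 0.5865 -0.206 tcp z 0.0201
12 0.5911 -0.2035 tcp z 0.0115
8 0.5938 -0.202 tcp z 0.0085
4 0.5961 -0.2007 tcp z 0.0023
0 0.598 -0.1997 tcp z -0.004
```

```bash
python3 -m crank '[{"dx":0,"dy":0,"dz":0,"twist":0,"grip":-1},{"dx":0.001,"dy":0.0005,"dz":-0.001,"twist":0,"grip":-1},{"dx":0.004,"dy":0.002,"dz":-0.0035,"twist":0,"grip":-1},{"dx":0.0085,"dy":0.0045,"dz":-0.008,"twist":0,"grip":-1},{"dx":0.0125,"dy":0.007,"dz":-0.013,"twist":0,"grip":-1}]' 3
python3 -m crank '[{"dx":0.002,"dy":0.001,"dz":-0.003,"twist":0,"grip":-1},{"dx":0.004,"dy":0.002,"dz":-0.006,"twist":0,"grip":-1},{"dx":0.006,"dy":0.0032,"dz":-0.009,"twist":0,"grip":-1},{"dx":0.008,"dy":0.0044,"dz":-0.0125,"twist":0,"grip":-1},{"dx":0.01,"dy":0.0055,"dz":-0.0165,"twist":0,"grip":-1}]' 3
python3 -m crank '[{"dx":0.0015,"dy":0.0008,"dz":-0.003,"twist":0,"grip":-1},{"dx":0.003,"dy":0.0016,"dz":-0.006,"twist":0,"grip":-1},{"dx":0.0045,"dy":0.0024,"dz":-0.009,"twist":0,"grip":-1},{"dx":0.006,"dy":0.003,"dz":-0.0125,"twist":0,"grip":-1},{"dx":0.007,"dy":0.004,"dz":-0.0155,"twist":0,"grip":-1}]' 3
cat > mf.py <<'E'
from fit import *
s=arm.get_state();p=np.array(s['eef_pos']);print(p.round(4));c=p[:2]-.044*e
m=arm.grab_frame('wrist').astype(int);np.save('last.npy',m.astype(np.uint8))
k=((m.max(2)-m.min(2)<22)&(m.min(2)>100)).astype(np.uint8)
q,l,ss,cc=cv2.connectedComponentsWithStats(k);I=np.argsort(-ss[1:,4])[:2]+1;print(ss[I].tolist())
for th in(0,2,4,8,12,16):
    t=np.linspace(0,2*np.pi,361);x=.048*np.cos(t)-.044;y=.048*np.sin(t);z=-.024+0*t;a=np.radians(th)
    X=x*np.cos(a)-z*np.sin(a);Z=x*np.sin(a)+z*np.cos(a);r=.044+X
    Q=proj('wrist',np.c_[c[0]+e[0]*r+n[0]*y,c[1]+e[1]*r+n[1]*y,p[2]+.041+Z],s);print(th,Q.min(0).round(),Q.max(0).round())
E
python3 mf.py
```

```text
t: 12.0
eef_pos: [0.5817, -0.2081, 0.0284]
ee_rot: [-3.141, 0.001, -2.635]
force: [1.4, 0.2, 0.9]
width: 0.0101
gripper_force: 3.0
t: 12.42
eef_pos: [0.5908, -0.2026, 0.0115]
ee_rot: [-3.141, 0.0, -2.635]
force: [0.8, 1.1, -0.2]
width: 0.01
gripper_force: 3.0
t: 12.83
eef_pos: [0.5975, -0.1987, -0.0042]
ee_rot: [3.142, -0.0, -2.636]
force: [0.1, -0.1, 0.1]
width: 0.0103
gripper_force: 3.0
[ 0.5975 -0.1987 -0.0042]
[[193, 80, 167, 185, 21563], [59, 382, 130, 35, 834]]
0 [191.  89.] [357. 252.]
2 [192.  91.] [357. 254.]
4 [192.  93.] [356. 255.]
8 [194.  98.] [354. 258.]
12 [195. 103.] [353. 261.]
16 [196. 108.] [352. 263.]
```

```bash
python3 -m crank '[{"dx":0,"dy":0,"dz":-0.0007,"twist":0,"grip":-1},{"dx":0,"dy":0,"dz":-0.0015,"twist":0,"grip":-1},{"dx":0,"dy":0,"dz":-0.0015,"twist":0,"grip":-1},{"dx":0,"dy":0,"dz":-0.0015,"twist":0,"grip":-1},{"dx":0,"dy":0,"dz":-0.0015,"twist":0,"grip":-1}]' 3; python3 mf.py|head -3
```

```text
t: 13.3
eef_pos: [0.5977, -0.1987, -0.0048]
ee_rot: [-3.141, 0.001, -2.635]
force: [-0.1, 1.5, 4.2]
width: 0.0101
gripper_force: 3.0
[ 0.5977 -0.1987 -0.0048]
[[193, 80, 168, 186, 21735], [59, 384, 130, 33, 838]]
0 [191.  89.] [357. 252.]
```

```bash
python3 -m crank '[{"dx":0,"dy":0,"dz":0,"twist":0,"grip":-0.8},{"dx":0,"dy":0,"dz":0,"twist":0,"grip":-0.5},{"dx":0,"dy":0,"dz":0,"twist":0,"grip":-0.4},{"dx":0,"dy":0,"dz":0.004,"twist":0,"grip":-0.4},{"dx":0,"dy":0,"dz":0.016,"twist":0,"grip":-0.4}]' 3
python3 -m crank '[{"dx":0,"dy":0,"dz":0.03,"twist":0,"grip":-0.4},{"dx":0,"dy":0,"dz":0.065,"twist":0,"grip":-0.4},{"dx":0,"dy":0,"dz":0.10,"twist":0,"grip":-0.4},{"dx":-0.002,"dy":0.02,"dz":0.13,"twist":0,"grip":0},{"dx":-0.004,"dy":0.05,"dz":0.15,"twist":0,"grip":0}]'
python3 - <<'E'
from h import *
from scipy.optimize import least_squares
s=arm.get_state();m=arm.grab_frame("wrist");np.save("mat1.npy",m);m=m.astype(int);b=arm.grab_frame("side");np.save("mat1side.npy",b)
k=((m.max(2)-m.min(2)<22)&(m.min(2)>100)).astype(np.uint8);q,l,ss,cc=cv2.connectedComponentsWithStats(k);i=1+ss[1:,4].argmax();print(ss[i])
cn,_=cv2.findContours((l==i).astype(np.uint8),0,1);P=cv2.convexHull(max(cn,key=len))[:,0].astype(float)
f=lambda v:np.min(np.linalg.norm(P[:,None]-proj("wrist",circ(v,.048,.013),s)[None],axis=2),1)
r=least_squares(f,(.56,-.22),loss="soft_l1",diff_step=1e-4);print("cover on mat",r.x.round(4),f(r.x).mean())
print(np.round(s["eef_pos"],4),np.round(s["q"],2))
E
```

```text
t: 13.77
eef_pos: [0.5957, -0.1986, 0.0092]
ee_rot: [3.139, -0.003, -2.636]
force: [-0.0, -0.7, -0.6]
width: 0.025
gripper_force: 0.0
t: 14.18
eef_pos: [0.5945, -0.1503, 0.1653]
ee_rot: [-3.139, 0.003, -2.638]
force: [0.4, 0.2, 0.0]
width: 0.0345
gripper_force: 0.0
[ 193   76   88   92 6053]
cover on mat [ 0.5537 -0.2216] 1.2913682751667404
[ 0.5945 -0.1503  0.1653] [ 0.07  0.27 -0.17  0.   -1.13 -1.14]
```

```bash
python3 -m crank '[{"dx":-0.003,"dy":0.035,"dz":0,"twist":0,"grip":0},{"dx":-0.006,"dy":0.072,"dz":0,"twist":0,"grip":0},{"dx":-0.009,"dy":0.11,"dz":0,"twist":0,"grip":0},{"dx":-0.012,"dy":0.148,"dz":0,"twist":0,"grip":0},{"dx":-0.015,"dy":0.186,"dz":0,"twist":0,"grip":0}]'
python3 -m crank '[{"dx":-0.003,"dy":0.038,"dz":0,"twist":0,"grip":0},{"dx":-0.006,"dy":0.076,"dz":0,"twist":0,"grip":0},{"dx":-0.009,"dy":0.114,"dz":0,"twist":0,"grip":0},{"dx":-0.012,"dy":0.152,"dz":0,"twist":0,"grip":0},{"dx":-0.014,"dy":0.185,"dz":0,"twist":0,"grip":0}]'
python3 -m crank '[{"dx":-0.002,"dy":0.03,"dz":0,"twist":0,"grip":0},{"dx":-0.002,"dy":0.045,"dz":0,"twist":0,"grip":0},{"dx":-0.002,"dy":0.05,"dz":0,"twist":0,"grip":0},{"dx":-0.002,"dy":0.05,"dz":0,"twist":0,"grip":0},{"dx":-0.002,"dy":0.05,"dz":0,"twist":0,"grip":0}]'
python3 - <<'E'
from h import *
import json
s=arm.get_state();w=arm.grab_frame("wrist");a=arm.grab_frame("scene");b=arm.grab_frame("side")
json.dump({k:np.array(s[k]).tolist() for k in("eef_pos","ee_rot","q")},open("s2.json","w"))
for n,i in zip("abw",(a,b,w)): np.save(f"lid{n}.npy",i)
print(np.round(s["eef_pos"],4),np.round(s["q"],2))
l=(.5632,.2723)
cl=[(circ(l,.0525,.020),(0,255,0)),(circ(l,.023,.040),(255,255,0)),(circ(l,.008,.068),(255,0,0))]
cm=[(circ((.528,.0185),.042,.060),(0,255,0))]
A=np.hstack([tile(w,"wrist",200,110,3,133,100,[],s),tile(w,"wrist",200,110,3,133,100,cl,s)])
B=np.hstack([tile(a,"scene",215,185,5,80,60,cm),tile(b,"side",262,175,5,80,60,cm)])[:,:798]
save("lid",np.vstack([A,B]))
E
```

```text
t: 14.7
eef_pos: [0.5778, 0.0385, 0.1613]
ee_rot: [-3.142, 0.0, -2.636]
force: [0.7, 1.1, 0.3]
width: 0.0438
gripper_force: 0.0
t: 15.12
eef_pos: [0.5638, 0.2242, 0.1612]
ee_rot: [3.142, 0.0, -2.635]
force: [1.0, -0.6, -0.9]
width: 0.0439
gripper_force: 0.0
t: 15.53
eef_pos: [0.5623, 0.2714, 0.1607]
ee_rot: [-3.141, -0.001, -2.636]
force: [0.5, -1.6, -0.3]
width: 0.0439
gripper_force: 0.0
[0.5623 0.2714 0.1607] [ 0.76  0.29 -0.14 -0.   -1.13 -1.83]
```

View pics/lid.png

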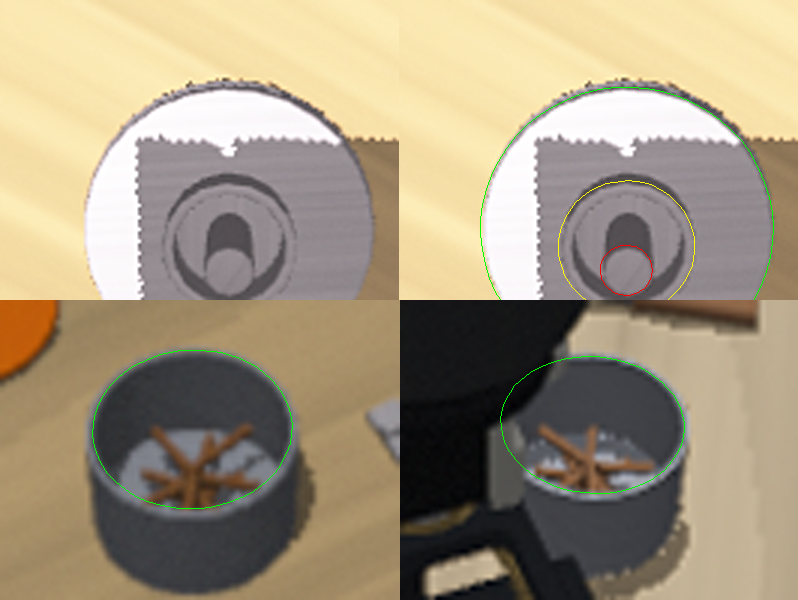

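The lid view shows the knob top at tile (230,270), on the fingers' centre line within about 1 mm of the model. The tin rim matches a centre of (0.528, 0.0185). Descending to grip the knob.

```bash
python3 -m crank '[{"dx":0.0003,"dy":0.0015,"dz":-0.03,"twist":0,"grip":0},{"dx":0.0003,"dy":0.0015,"dz":-0.06,"twist":0,"grip":0},{"dx":0.0003,"dy":0.0015,"dz":-0.09,"twist":0,"grip":0},{"dx":0.0003,"dy":0.0015,"dz":-0.115,"twist":0,"grip":0},{"dx":0.0003,"dy":0.0015,"dz":-0.132,"twist":0,"grip":0}]' 10
python3 -m crank '[{"dx":0,"dy":0,"dz":-0.008,"twist":0,"grip":0},{"dx":0,"dy":0,"dz":-0.014,"twist":0,"grip":0},{"dx":0,"dy":0,"dz":-0.018,"twist":0,"grip":0},{"dx":0,"dy":0,"dz":-0.02,"twist":0,"grip":-0.2},{"dx":0,"dy":0,"dz":-0.02,"twist":0,"grip":-0.5}]' 10
python3 -m crank '[{"dx":0,"dy":0,"dz":0,"twist":0,"grip":-0.7},{"dx":0,"dy":0,"dz":0,"twist":0,"grip":-0.9},{"dx":0,"dy":0,"dz":0,"twist":0,"grip":-1},{"dx":0,"dy":0,"dz":0,"twist":0,"grip":-1},{"dx":0,"dy":0,"dz":0,"twist":0,"grip":-1}]' 10
python3 -m crank '[{"dx":0,"dy":0,"dz":0,"twist":0,"grip":-1},{"dx":0,"dy":0,"dz":0,"twist":0,"grip":-1},{"dx":0,"dy":0,"dz":0.003,"twist":0,"grip":-1},{"dx":0,"dy":0,"dz":0.006,"twist":0,"grip":-1},{"dx":0,"dy":0,"dz":0.012,"twist":0,"grip":-1}]' 30
```

```text
t: 16.1
eef_pos: [0.5618, 0.2718, 0.0263]
ee_rot: [-3.141, -0.003, -2.637]
force: [-0.8, 0.0, 0.1]
width: 0.0437
gripper_force: 0.0
t: 16.52
eef_pos: [0.5632, 0.274, 0.0094]
ee_rot: [3.141, 0.001, -2.636]
force: [-0.8, -0.3, -0.4]
width: 0.0353
gripper_force: 0.0
t: 16.93
eef_pos: [0.5631, 0.2738, 0.0092]
ee_rot: [-3.141, 0.001, -2.635]
force: [1.2, -1.9, 1.2]
width: 0.0158
gripper_force: 10.0
t: 17.35
eef_pos: [0.5618, 0.2734, 0.02]
ee_rot: [3.142, -0.002, -2.636]
force: [0.1, 0.2, -3.0]
width: 0.015
gripper_force: 29.9
```

```bash
python3 -m crank '[{"dx":0,"dy":0,"dz":0.02,"twist":0,"grip":-1},{"dx":0,"dy":0,"dz":0.045,"twist":0,"grip":-1},{"dx":0,"dy":0,"dz":0.07,"twist":0,"grip":-1},{"dx":0,"dy":0,"dz":0.09,"twist":0,"grip":-1},{"dx":-0.001,"dy":-0.01,"dz":0.1,"twist":0,"grip":-1}]'
python3 -m crank '[{"dx":-0.003,"dy":-0.02,"dz":0,"twist":0,"grip":-1},{"dx":-0.006,"dy":-0.045,"dz":0,"twist":0,"grip":-1},{"dx":-0.01,"dy":-0.073,"dz":0,"twist":0,"grip":-1},{"dx":-0.014,"dy":-0.101,"dz":0,"twist":0,"grip":-1},{"dx":-0.018,"dy":-0.13,"dz":0,"twist":0,"grip":-1}]'
python3 -m crank '[{"dx":-0.004,"dy":-0.028,"dz":0,"twist":0,"grip":-1},{"dx":-0.008,"dy":-0.056,"dz":0,"twist":0,"grip":-1},{"dx":-0.012,"dy":-0.084,"dz":0,"twist":0,"grip":-1},{"dx":-0.015,"dy":-0.103,"dz":0,"twist":0,"grip":-1},{"dx":-0.016,"dy":-0.113,"dz":0,"twist":0,"grip":-1}]'
python3 -m crank '[{"dx":0,"dy":-0.001,"dz":0,"twist":0,"grip":-1},{"dx":0,"dy":-0.001,"dz":0,"twist":0,"grip":-1},{"dx":0,"dy":-0.001,"dz":0,"twist":0,"grip":-1},{"dx":0,"dy":-0.001,"dz":0,"twist":0,"grip":-1},{"dx":0,"dy":-0.001,"dz":0,"twist":0,"grip":-1}]'
python3 - <<'E'
from h import *
from scipy.optimize import least_squares
# refine tin centre from earlier clear frames: bottom outer/front edges of the dark tin body (scene)
s=arm.get_state();print(np.round(s["eef_pos"],4),np.round(s["q"],2))
w=arm.grab_frame("wrist");a=arm.grab_frame("scene");b=arm.grab_frame("side");
for n,i in zip("abw",(a,b,w)): np.save(f"ov{n}.npy",i)
def model(c,name):
    P=np.vstack([proj(name,circ(c,.045,.060)),proj(name,circ(c,.045,0))]);return cv2.convexHull(P.astype(np.float32))[:,0]
for name,f,box in(("scene","lida.npy",(215,180,295,250)),):
    m=np.load(f).astype(int);k=np.zeros(m.shape[:2],np.uint8);x0,y0,x1,y1=box
    g=((m.max(2)-m.min(2)<25)).astype(np.uint8);k[y0:y1,x0:x1]=g[y0:y1,x0:x1]
    q,l,ss,cc=cv2.connectedComponentsWithStats(k);i=1+ss[1:,4].argmax();print(name,ss[i])
    cn,_=cv2.findContours((l==i).astype(np.uint8),0,1);P=cv2.convexHull(max(cn,key=len))[:,0].astype(float)
    def r(v):
        H=model(v,name);return [cv2.pointPolygonTest(H.reshape(-1,1,2),(float(x),float(y)),True) for x,y in P]
    o=least_squares(r,(.528,.018),loss="soft_l1",diff_step=1e-3);print(o.x.round(4),np.abs(o.fun).mean(), model(o.x,name).min(0),model(o.x,name).max(0))
E
```

```text
t: 17.77
eef_pos: [0.5631, 0.2657, 0.124]
ee_rot: [3.141, 0.004, -2.634]
force: [1.0, 0.9, -1.8]
width: 0.0151
gripper_force: 29.9
t: 18.18
eef_pos: [0.5419, 0.1313, 0.1195]
ee_rot: [3.141, -0.002, -2.636]
force: [0.6, 0.1, -3.1]
width: 0.0153
gripper_force: 29.9
t: 18.6
eef_pos: [0.5253, 0.0176, 0.1197]
ee_rot: [3.141, -0.002, -2.638]
force: [0.0, -0.4, -3.8]
width: 0.015
gripper_force: 29.9
t: 19.02
eef_pos: [0.5278, 0.0205, 0.1205]
ee_rot: [3.141, -0.0, -2.634]
force: [0.8, 0.1, -2.6]
width: 0.015
gripper_force: 29.9
[0.5278 0.0205 0.1205] [ 0.41  0.17 -0.4  -0.   -0.99 -1.47]
scene [ 232  195   43   49 1583]
[0.5284 0.0182] 0.4021299734809747 [231.57329 193.59822] [274.32712 243.71832]
```

```bash
python3 -m crank '[{"dx":0.0003,"dy":-0.001,"dz":-0.01,"twist":0,"grip":-1},{"dx":0.0003,"dy":-0.001,"dz":-0.02,"twist":0,"grip":-1},{"dx":0.0003,"dy":-0.001,"dz":-0.03,"twist":0,"grip":-1},{"dx":0.0003,"dy":-0.001,"dz":-0.038,"twist":0,"grip":-1},{"dx":0.0003,"dy":-0.001,"dz":-0.044,"twist":0,"grip":-1}]'
python3 -m crank '[{"dx":0,"dy":0,"dz":-0.003,"twist":0,"grip":-1},{"dx":0,"dy":0,"dz":-0.006,"twist":0,"grip":-1},{"dx":0,"dy":0,"dz":-0.009,"twist":0,"grip":-1},{"dx":0,"dy":0,"dz":-0.011,"twist":0,"grip":-1},{"dx":0,"dy":0,"dz":-0.013,"twist":0,"grip":-1}]'
```

```text
t: 19.58
eef_pos: [0.5273, 0.0185, 0.075]
ee_rot: [3.141, -0.002, -2.636]
force: [-0.8, 0.4, -2.1]
width: 0.0149
gripper_force: 29.9
t: 20.0
eef_pos: [0.5283, 0.0188, 0.0638]
ee_rot: [-3.141, 0.0, -2.635]
force: [0.1, 0.8, -2.0]
width: 0.0153
gripper_force: 29.9
```

```bash
python3 -m crank '[{"dx":0,"dy":0,"dz":-0.0015,"twist":0,"grip":-1},{"dx":0,"dy":0,"dz":-0.003,"twist":0,"grip":-1},{"dx":0,"dy":0,"dz":-0.0045,"twist":0,"grip":-1},{"dx":0,"dy":0,"dz":-0.0055,"twist":0,"grip":-1},{"dx":0,"dy":0,"dz":-0.0055,"twist":0,"grip":-1}]'
python3 -m crank '[{"dx":0,"dy":0,"dz":-0.0005,"twist":0,"grip":-1},{"dx":0,"dy":0,"dz":-0.001,"twist":0,"grip":-1},{"dx":0,"dy":0,"dz":-0.0012,"twist":0,"grip":-1},{"dx":0,"dy":0,"dz":-0.0012,"twist":0,"grip":-1},{"dx":0,"dy":0,"dz":-0.0012,"twist":0,"grip":-1}]'
```

```text
t: 20.42
eef_pos: [0.528, 0.0188, 0.0581]
ee_rot: [3.142, -0.0, -2.636]
force: [0.4, 0.6, -1.9]
width: 0.0156
gripper_force: 29.9
t: 20.83
eef_pos: [0.5283, 0.0187, 0.0573]
ee_rot: [-3.141, 0.0, -2.635]
force: [-0.0, -0.4, -0.7]
width: 0.015
gripper_force: 30.0
```

```bash
python3 -m crank '[{"dx":0,"dy":0,"dz":-0.0005,"twist":0,"grip":-1},{"dx":0,"dy":0,"dz":-0.001,"twist":0,"grip":-1},{"dx":0,"dy":0,"dz":-0.001,"twist":0,"grip":-1},{"dx":0,"dy":0,"dz":-0.001,"twist":0,"grip":-1},{"dx":0,"dy":0,"dz":-0.001,"twist":0,"grip":-1}]' 10
```

```text
t: 21.25
eef_pos: [0.5284, 0.0186, 0.0567]
ee_rot: [-3.141, 0.001, -2.635]
force: [-1.4, -1.5, 5.7]
width: 0.0156
gripper_force: 10.0
```

```bash
python3 -m crank '[{"dx":0,"dy":0,"dz":0.001,"twist":0,"grip":-0.5},{"dx":0,"dy":0,"dz":0.001,"twist":0,"grip":-0.2},{"dx":0,"dy":0,"dz":0.001,"twist":0,"grip":0.2},{"dx":0,"dy":0,"dz":0.001,"twist":0,"grip":0.5},{"dx":0,"dy":0,"dz":0.001,"twist":0,"grip":0.6}]' 3
python3 -m crank '[{"dx":0,"dy":0,"dz":0,"twist":0,"grip":0.6},{"dx":0,"dy":0,"dz":0,"twist":0,"grip":0.6},{"dx":0,"dy":0,"dz":0,"twist":0,"grip":0.6},{"dx":0,"dy":0,"dz":0,"twist":0,"grip":0.6},{"dx":0,"dy":0,"dz":0,"twist":0,"grip":0.6}]' 3
python3 - <<'E'
from h import *
s=arm.get_state();m=arm.grab_frame("wrist");np.save("seat.npy",m)
# check: outer lid plate outline level at z=.068 about tin centre
from scipy.optimize import least_squares
m=m.astype(int);k=((m.max(2)-m.min(2)<22)&(m.min(2)>100)).astype(np.uint8);q,l,ss,cc=cv2.connectedComponentsWithStats(k);i=1+ss[1:,4].argmax();print(ss[i])
cn,_=cv2.findContours((l==i).astype(np.uint8),0,1);P=max(cn,key=len)[:,0].astype(float);P=P[P[:,1]<ss[i,1]+60]
for z in(.064,.068,.072):
    f=lambda v:np.min(np.linalg.norm(P[:,None]-proj("wrist",circ(v,.0525,z),s)[None],axis=2),1)
    r=least_squares(f,(.528,.0185),loss="soft_l1",diff_step=1e-4);print(z,r.x.round(4),f(r.x).mean().round(2),len(P))
E
```

```text
t: 21.67
eef_pos: [0.5281, 0.0189, 0.0569]
ee_rot: [3.142, -0.0, -2.635]
force: [-0.2, 0.0, -0.1]
width: 0.0428
gripper_force: 0.0
t: 22.08
eef_pos: [0.5281, 0.0188, 0.0571]
ee_rot: [-3.142, 0.0, -2.635]
force: [-0.4, 0.7, 0.1]
width: 0.0697
gripper_force: 0.0
[  197   154   163   132 14355]
0.064 [0.5271 0.0202] 3.2 350
0.068 [0.5268 0.0196] 3.32 350
0.072 [0.5264 0.0196] 3.48 350
```

```bash
python3 -m crank '[{"dx":0,"dy":0,"dz":-0.004,"twist":0,"grip":0.6},{"dx":0,"dy":0,"dz":-0.008,"twist":0,"grip":0.6},{"dx":0,"dy":0,"dz":-0.012,"twist":0,"grip":0.6},{"dx":0,"dy":0,"dz":-0.015,"twist":0,"grip":0.6},{"dx":0,"dy":0,"dz":-0.017,"twist":0,"grip":0.6}]' 3
python3 -m crank '[{"dx":0,"dy":0,"dz":-0.001,"twist":0,"grip":0.6},{"dx":0,"dy":0,"dz":-0.002,"twist":0,"grip":0.6},{"dx":0,"dy":0,"dz":-0.002,"twist":0,"grip":0.4},{"dx":0,"dy":0,"dz":-0.002,"twist":0,"grip":0.2},{"dx":0,"dy":0,"dz":-0.002,"twist":0,"grip":0.15}]' 3
python3 -m crank '[{"dx":0,"dy":0,"dz":0,"twist":0,"grip":0.1},{"dx":0,"dy":0,"dz":0,"twist":0,"grip":0.05},{"dx":0,"dy":0,"dz":0,"twist":0,"grip":0},{"dx":0,"dy":0,"dz":0,"twist":0,"grip":-0.1},{"dx":0,"dy":0,"dz":0,"twist":0,"grip":-0.2}]' 3
```

```text
t: 22.55
eef_pos: [0.5277, 0.0187, 0.0393]
ee_rot: [3.141, -0.001, -2.635]
force: [-0.8, -0.1, 0.1]
width: 0.0705
gripper_force: 0.0
t: 22.97
eef_pos: [0.5283, 0.0188, 0.0382]
ee_rot: [-3.142, 0.0, -2.635]
force: [-0.6, 0.3, -0.6]
width: 0.0558
gripper_force: 0.0
t: 23.38
eef_pos: [0.5281, 0.0188, 0.0382]
ee_rot: [3.142, 0.0, -2.635]
force: [-1.7, 0.7, 1.6]
width: 0.0464
gripper_force: 3.0
```

```bash
python3 -m crank '[{"dx":0,"dy":0,"dz":0,"twist":0,"grip":-1},{"dx":0,"dy":0,"dz":0,"twist":0,"grip":-1},{"dx":0,"dy":0,"dz":0,"twist":0,"grip":-1},{"dx":0,"dy":0,"dz":0.002,"twist":0,"grip":-1},{"dx":0,"dy":0,"dz":0.005,"twist":0,"grip":-1}]' 30
python3 -m crank '[{"dx":0,"dy":0,"dz":0.004,"twist":0,"grip":-1},{"dx":0,"dy":0,"dz":0.008,"twist":0,"grip":-1},{"dx":0,"dy":0,"dz":0.012,"twist":0,"grip":-1},{"dx":0,"dy":0,"dz":0.016,"twist":0,"grip":-1},{"dx":0,"dy":0,"dz":0.021,"twist":0,"grip":-1}]'
```

```text
t: 23.8
eef_pos: [0.5276, 0.0186, 0.0428]
ee_rot: [3.141, -0.001, -2.636]
force: [0.6, 0.4, -1.7]
width: 0.0451
gripper_force: 30.0
t: 24.22
eef_pos: [0.528, 0.0188, 0.0645]
ee_rot: [3.142, -0.0, -2.635]
force: [-0.4, 0.0, -0.8]
width: 0.0447
gripper_force: 30.0
```

```bash
python3 -m crank '[{"dx":0,"dy":0,"dz":0.006,"twist":0,"grip":-1},{"dx":0,"dy":0,"dz":0.014,"twist":0,"grip":-1},{"dx":0,"dy":0,"dz":0.024,"twist":0,"grip":-1},{"dx":0,"dy":0,"dz":0.034,"twist":0,"grip":-1},{"dx":0,"dy":0,"dz":0.044,"twist":0,"grip":-1}]'
python3 -m crank '[{"dx":0,"dy":0,"dz":0.01,"twist":0,"grip":-1},{"dx":0,"dy":0,"dz":0.02,"twist":0,"grip":-1},{"dx":0,"dy":0,"dz":0.026,"twist":0,"grip":-1},{"dx":0,"dy":0,"dz":0.029,"twist":0,"grip":-1},{"dx":0,"dy":0,"dz":0.03,"twist":0,"grip":-1}]'
python3 -m crank '[{"dx":0,"dy":0,"dz":0,"twist":0,"grip":-1},{"dx":0,"dy":0,"dz":0,"twist":0,"grip":-1},{"dx":0,"dy":0,"dz":0,"twist":0,"grip":-1},{"dx":0,"dy":0,"dz":0,"twist":0,"grip":-1},{"dx":0,"dy":0,"dz":0,"twist":0,"grip":-1}]'
python3 - <<'E'
from h import *
from scipy.optimize import least_squares
s=arm.get_state();print(np.round(s["force"],1))
def grey(m,box):
    m=m.astype(int);k=np.zeros(m.shape[:2],np.uint8);x0,y0,x1,y1=box
    k[y0:y1,x0:x1]=((m.max(2)-m.min(2)<25))[y0:y1,x0:x1];return k
a=arm.grab_frame("scene");b=arm.grab_frame("side");w=arm.grab_frame("wrist")
for n,i in zip("abw",(a,b,w)): np.save(f"fin{n}.npy",i)
# held lid outline in wrist: fit tilt about tool axes. plate z expected .168
m=w.astype(int);k=((m.max(2)-m.min(2)<22)&(m.min(2)>100)).astype(np.uint8);q,l,ss,cc=cv2.connectedComponentsWithStats(k);i=1+ss[1:,4].argmax();print("wrist",ss[i])
p=proj("wrist",circ((.528,.0188),.0525,.168),s);print("pred plate",p.min(0).round(),p.max(0).round())
# tin silhouette: bottom row and sides in scene/side vs. before (pixels of grey region near the tin's foot)
for n,f0,f1 in(("scene","lida.npy",a),("side","l0",b)):
    P=proj(n,circ((.528,.0183),.045,0));print(n,"tin foot pred max row",P.max(0).round(1),P.min(0).round(1))
    g=grey(f1,(0,0,560,420));r=int(P[:,1].mean());c0=int(P[:,0].mean())
    for rr in(r,r+4,r+8):
        x=c0
        xl=c0
        while g[rr,xl]: xl-=1
        while g[rr,x]: x+=1
        print(rr,xl,x, end="; ")
    if n=="scene":
        g0=grey(np.load("lida.npy"),(0,0,560,420))
        for rr in(r,r+4,r+8):
            x=xl=c0
            while g0[rr,xl]: xl-=1
            while g0[rr,x]: x+=1
            print("before",rr,xl,x,end="; ")
    print()
E
```

```text
t: 24.63
eef_pos: [0.5283, 0.0188, 0.1094]
ee_rot: [-3.141, 0.001, -2.635]
force: [0.7, -0.3, -0.7]
width: 0.0454
gripper_force: 30.0
t: 25.05
eef_pos: [0.5283, 0.0189, 0.1387]
ee_rot: [-3.142, 0.001, -2.635]
force: [-0.0, 0.3, -1.8]
width: 0.0449
gripper_force: 30.0
t: 25.47
eef_pos: [0.5279, 0.0187, 0.1377]
ee_rot: [3.141, -0.001, -2.635]
force: [-0.5, -0.6, -2.0]
width: 0.0448
gripper_force: 30.0
[-0.5 -0.6 -2. ]
wrist [  188   151   178   135 12422]
pred plate [184. 164.] [365. 329.]
scene tin foot pred max row [274.2 243.6] [233.3 210.2]
226 233 275; 230 233 274; 234 235 273; before 226 253 253; before 230 233 274; before 234 235 272; 
side tin foot pred max row [317.5 230.5] [280.1 201.6]
215 278 318; 219 280 318; 223 282 316;
```

Run:
```python
from h import *
from pose import e,n
s=arm.get_state();s0=dict(eef_pos=[.5281,.0188,.0571],ee_rot=s["ee_rot"])
def pl(st,z,th):
    t=np.linspace(0,2*np.pi,361);o=[]
    for r,dz in((.0525,0),(.0545,-.016)):
        x=r*np.cos(t);y=r*np.sin(t);a=np.radians(th);q=dz*np.ones_like(t)
        X=x*np.cos(a)-q*np.sin(a);Z=x*np.sin(a)+q*np.cos(a)
        o.append(np.c_[.528+e[0]*X+n[0]*y,.0188+e[1]*X+n[1]*y,z+Z])
    p=[proj("wrist",v,st) for v in o];return [(v.min(0).round(1).tolist(),v.max(0)[0].round(1)) for v in p]
print("seated pred",pl(s0,.068,0),"meas top154 l197 r360")
for th in(-8,-4,0,4,8):print(th,pl(s,.168,th))
```

```text
seated pred [([191.6, 158.3], np.float64(357.1)), ([194.4, 151.4], np.float64(354.5))] meas top154 l197 r360
-8 [([183.3, 167.1], np.float64(365.0)), ([186.6, 154.6], np.float64(362.0))]
-4 [([183.5, 165.2], np.float64(364.8)), ([187.0, 155.0], np.float64(361.7))]
0 [([183.7, 163.8], np.float64(364.6)), ([187.3, 155.8], np.float64(361.3))]
4 [([183.9, 162.9], np.float64(364.5)), ([187.6, 157.0], np.float64(361.1))]
8 [([184.0, 162.5], np.float64(364.3)), ([187.8, 158.7], np.float64(360.8))]
```

```bash
python3 -c "
from station import arm
print(arm.job_done())"
```

```text
the job is handed in; nothing more can be done
None
```

I handed the job in at about 25 s: the cover is flat on the cork mat, the inner lid is home on the tin, and the arm holds the outer lid about 10 cm up. The lid's level rests on a firm grip and no wrist-camera sign of tilt. The first try at tipping lifted the cover's far edge about 11 mm off the rim at roughly 7° tilt, so I set it back, regripped and tipped it to about 36° with that edge resting on the rim.

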